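# Find a pulley's heavy side on the balancing rollers

### The job

Take the pulley from the leaning rack, set it gently upright on the rollers of the pulled-out balancing tray, let go and let it turn until its heavy side has come to rest at the bottom. Then press the release lever at the tray's side all the way down and push the tray fully home under the marking bridge, with the pulley still resting on its rollers heavy side down. Do not shift the other things on the table.

Things in the scene. Friction and masses are not known exactly. Their poses are not given: they have to be found in the camera images.
- pulley: Bare cast-metal pulley, a disc 120 mm in diameter and 36 mm wide with flat rim faces, 0.45 to 0.75 kg; it has a cast lump on one side that makes that side heavy. Origin at its centre; its z axis is the axle (square to the flat faces), its -x axis points to the heavy side. It starts leaning on the rack.
- pulley_heavy (a point): The heavy side of the pulley: the outer end of its cast lump, 45 mm from the pulley's centre.
- rack: Dark steel leaning rack. Origin 100 mm above the table, 18 mm behind the pulley's centre. Tilted axes: x runs down the slope in the disc's plane, 35 degrees from straight down, its foot away from the robot; y level across the disc; z square to the disc, away from the two rails behind it. The disc's top 50 mm stands free: grip it there across its faces, tool along x, and lift it out along -x.
- stand: Grey balancing stand fixed on the table, 250 x 290 mm. x points the way the tray goes home (away from the robot), z up; origin on the table under the middle of the rollers when the tray is pulled out. A marking bridge stands across it 140 mm farther along x, its pointer ending 218 mm up; a pulley on the rollers is 192 mm high.
- cradle_mid (a point): On the tray: the pulley's centre when seated, 132 mm above the table; axes as the stand's. Seated, its axle lies along the stand's x, its rim on roller tyres (50 mm diameter, 45 mm either side), between two cheeks that leave 48 mm for its width and end 97 mm above the table. The rollers turn freely: once let go, the pulley swings heavy side down and is still within about 2 s.
- tray_front (a point): Point on the near face of the aluminium tray's upright front plate, 62 mm above the table, to be pushed along the stand's x axis; the plate is 130 mm wide, its top 82 mm above the table.
- tray (a joint): Travel of the tray along the stand's x axis: 0 m fully pulled out (the start, latched), 0.14 m fully home. Needs about 3 N once released; it stays where it is left.
- release (a joint): Angle of the release lever: 0 to 0.06 rad raised (latched), 0.34 rad all the way down. Released above 0.25. It is pushed down with about 3 N at its pad and stays down when let go.
- release_pad (a point): Where to press the release lever: top of a flat steel tongue 26 mm wide and 75 mm long, at the tray's side (the stand's -y side), 69 mm above the table when raised; 60 mm from its hinge, which lies towards the stand's +x and level with the raised tongue. Full down lowers this point by 20 mm.
- rib_small: Bystander: primed sheet-metal rib 130 x 50 x 22 mm, lying between the rack and the stand. Origin at its underside.
- rib_long: Bystander: primed rib 200 x 70 x 22 mm. Origin at its underside.
- wrench: Bystander: wrench, 180 mm.
- mallet: Bystander: hammer, 260 mm.
- oil_can: Bystander: upright can, 60 mm diameter, 130 mm high.
There are look-alikes about, which are no part of the job. Several things have the shape of the pulley; the one meant has the colours described above.

How it is judged:
By the outcome, as a careful person would: the job done as asked, in the order asked, and still so for the second after the job is handed in, with the robot touching nothing.
It also fails if it takes over 61 s, if anything falls off the work surface, if the arm or the gripper's body presses on something with over 40 N, if the wrist force passes 120 N, or if a joint passes its speed limit or range.

### The arm

A 7-joint arm with a two-finger parallel gripper is mounted at the origin on the work surface. World frame = base frame: x ahead of the robot, y to its left, z up, the work surface at z = 0. Lengths are in mm, angles in rad, forces in N, time in s.
With the tool pointing down it reaches from about 400 to 875 mm from the base axis. Payload 4.4 kg.
Tool frame: the origin (TCP) lies at the very end of the fingers, on their centre line; the grasp point (between the pads) lies 19 mm behind it; y points along the fingers, x is the direction in which the jaws open and shut, and the axes are right-handed (so a half turn about y gives the same grasp; the last joint's range is limited). The gripper opens to 85 mm and grips with 20 to 120 N. Pads are 22 mm wide; open, the fingers measure 114 mm over their backs; the gripper's body (76 mm by 85 mm) begins 54 mm behind the grasp point. The pads swing forward as they close: fully open they stand 13 mm farther back than shut.
Start: joints at [-1.192, 0.628, 0.038, 1.517, -0.027, 0.996, -0.02], TCP at [279.66, 586.778, 231.313] pointing down, gripper open.
Joint ranges: [-3.06, 3.06], [-0.37, 2.12], [-1.25, 1.32], [0.18, 2.47], [-1.1, 4.24], [0.23, 1.98], [-2.94, 2.94]. Speed limits (rad/s): [2.57, 2.57, 3.14, 3.14, 3.14, 3.14, 3.14].

### API

Orientations are given as [roll, pitch, yaw] about the fixed x, y, z axes, in that order (R = Rz(yaw) Ry(pitch) Rx(roll)).
In Python, from cell import ctrl, get_image, nets gives the robot as it stands. The module is installed in compiled form; this text tells all that it offers.
- The arm moves only by the tool step_arm, never from a script. Its argument "moves" is text: rows parted by semicolons, each of 7 numbers parted by spaces: the shift along the tool's x, y, z normalised to -1 to 1, where 1 is 0.05 m, then the turn, a rotation vector about the tool's x, y, z normalised to -1 to 1, where 1 is 0.12 rad, then the opening, from 0 (shut) to 1 (fully open). A call has 1 to 20 rows; each row shifts and turns the commanded pose from where the row before left it, along the tool's axes as they then stand; what a row does not reach is not made up. A row lasts 1/10 s, in which the tool goes at most 50 mm and 8.59 degrees, less where a joint would pass 70% of its speed; a pose out of reach is approached as far as the arm can. A call with a number of a shift or a turn outside -1 to 1 is refused whole. A call with a gripper value outside its range is refused whole. The fingers move at their own pace and stop on an object; the grip force is fixed at half the most. Time passes only in rows, so rows that do not move let the fingers close. It gives the time, the measured TCP pose, the force and the opening at its end, in the units of the state.
- ctrl.read_state(): the state, without advancing time (a new reading comes with each control period).
- get_image(name): name is "side" or "top"; returns a dict with "color" (420x560x3 uint8, blue, green, red), "vertical_fov" (degrees; the focal length in pixels is half the picture's height over the tangent of half this angle, whatever the lens; pixels are square), "cx", "cy" (the principal point, pixels), "R" (3x3) and "t" (3): a world point X has camera coordinates R X + t. Camera axes: x right, y down, z forward; pixel columns grow to the right and rows downward; lengths in mm; the calibration is good to about 2 mm. A picture is of the moment at which its call begins. There is no depth.
- ctrl.finish_job(): hands the job in, once; it reports no verdict.
Trained networks look in a picture, given as the dict that the camera call returned (one of the last four; its "shot" number tells which), for a name from the list of things; names that differ only in an ending like _2 or _b are one class to them, and where a whole thing is asked for, a point or a joint stands for the part that bears it (a point fixed in the world has none). Each returns a list of dicts, best first, with "conf" (0 to 1); they miss things now and then, are a little off and sometimes report something else, mostly with a low value. They report only what shows in the picture. A call takes as long as a camera call. They do not tell look-alikes from the thing itself.
- nets.find_in(picture, target): "position" ([x, y, z] in mm, in world coordinates, good to about 4 mm: the middle of the surface that is visible of it).
- nets.cut_out(picture, target): "pixels" (420x560 bool, what is visible of it).
- nets.place_of(picture, target): "position" ([x, y, z] in mm, in world coordinates, good to about 4 mm: a listed point, or the origin of a listed thing).
The state is a dict: "clock": time; "qpos": joint angles; "qd": joint speeds; "tau": joint torques, N m; "eef_pos": TCP position; "tool_rot": TCP orientation; "force": force on the tool from outside, world axes, zero at the start; "torque": the same for the moment, N m; "width": finger opening in mm.
Only numpy, scipy, OpenCV 4.12 (cv2) and the standard library are available. Lean on these libraries where they do the work, as an engineer would, in place of code of your own. Each camera call takes 0.05 s, during which the arm holds its last target.

## Working session

There is one attempt and no reset: what is moved stays moved. The work goes in short steps, Python scripts to look and compute and a tool call to move; the robot and the scene stay as the last step left them, time stands still between calls to the robot, and variables do not carry over. Pictures are saved under pics/ and viewed, and the job is handed in when it is done.

Besides the shell and the picture viewer there is one more tool, called after "Request:" by a JSON object that holds its "op" and its "data", one argument or row to a line. step_arm: Moves the arm, as the interface text tells. Scaled input: -1 to 1 covers 0.05 m each way for a shift and 0.12 rad each way for a turn. Its arguments: {"type":"object","properties":{"moves":{"type":"string"}},"required":["moves"]}

```bash
mkdir -p pics; ls; cat > h.py <<'E'
from cell import ctrl, get_image, nets
import numpy as np, cv2
from scipy.spatial.transform import Rotation as Ro
E
python3 - <<'E'
from h import *
s=ctrl.read_state(); print(s)
for n in ("side","top"):
    p=get_image(n); cv2.imwrite(f"pics/{n}0.png",p["color"]); print(n,p["vertical_fov"],p["cx"],p["cy"],p["R"],p["t"])
    for t in ["pulley","pulley_heavy","rack","stand","cradle_mid","tray_front","release_pad","rib_small","rib_long","wrench","mallet","oil_can"]:
        print(t,[(np.round(d["position"]).tolist(),round(d["conf"],2)) for d in nets.place_of(p,t)[:4]])
E
```

```text
pics
{'clock': 0.0, 'qpos': array([-1.19178084,  0.62932265,  0.03843213,  1.51836678, -0.027008  ,
        0.99629529, -0.0199813 ]), 'qd': array([-3.98573541e-04,  1.61511887e-03, -6.74363813e-04, -2.72840241e-04,
        1.95459241e-03,  4.36138771e-04,  2.31124131e-05]), 'tau': array([ 1.40570464e-04, -5.63419461e+01,  1.22629791e+00, -1.93448639e+01,
        1.09810082e-02,  1.05174558e-02,  1.59197054e-05]), 'eef_pos': array([279.38838788, 586.20370399, 230.40451193]), 'tool_rot': array([-1.57080732,  0.00187446,  1.12600316]), 'force': array([ 0.24320384, -0.69614771,  0.14961867]), 'torque': array([-0.04612189, -0.02855579, -0.00189098]), 'width': 85.4024697490086}
side 54.34570939918193 284.1472767747009 208.2448774606765 [[ 0.76813375 -0.64012522  0.01449946]
 [-0.42654647 -0.52847088 -0.73401406]
 [ 0.47752345  0.55763628 -0.67897948]] [-445.96383951  270.82469071 1019.6299074 ]
pulley [([748.0, -164.0, 18.0], 0.88), ([568.0, -223.0, 110.0], 0.83), ([399.0, -230.0, 14.0], 0.74), ([580.0, 211.0, 2.0], 0.41)]
pulley_heavy [([542.0, -248.0, 138.0], 0.97), ([788.0, -145.0, 23.
[... 776 characters left out ...]
 16.0], 0.8), ([569.0, -225.0, 108.0], 0.78)]
pulley_heavy [([348.0, -214.0, 14.0], 0.71), ([790.0, -147.0, 18.0], 0.62)]
rack [([555.0, -225.0, 101.0], 0.7)]
stand [([585.0, 213.0, -2.0], 0.74)]
cradle_mid [([580.0, 215.0, 132.0], 0.93), ([577.0, 532.0, 4.0], 0.56), ([555.0, -225.0, 103.0], 0.52)]
tray_front [([479.0, 226.0, 62.0], 0.69), ([529.0, -610.0, -0.0], 0.69), ([329.0, 479.0, -2.0], 0.24), ([576.0, 527.0, 2.0], 0.15)]
release_pad [([486.0, 138.0, 67.0], 0.51), ([568.0, -225.0, 110.0], 0.24)]
rib_small [([411.0, -8.0, -1.0], 0.61)]
rib_long [([341.0, -469.0, -4.0], 0.69)]
wrench [([328.0, 479.0, 1.0], 0.61)]
mallet [([534.0, -613.0, 1.0], 0.81)]
oil_can [([576.0, 525.0, 3.0], 0.77)]
```

View pics/side0.png

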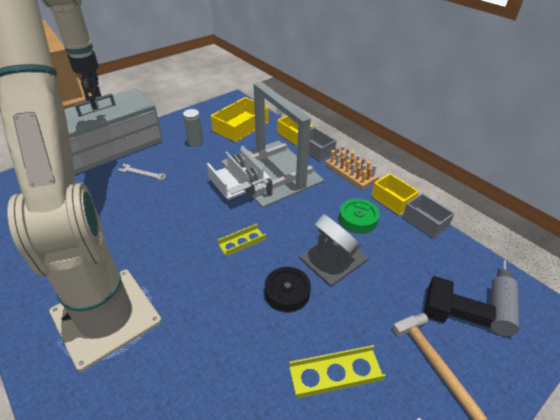

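View pics/top0.png

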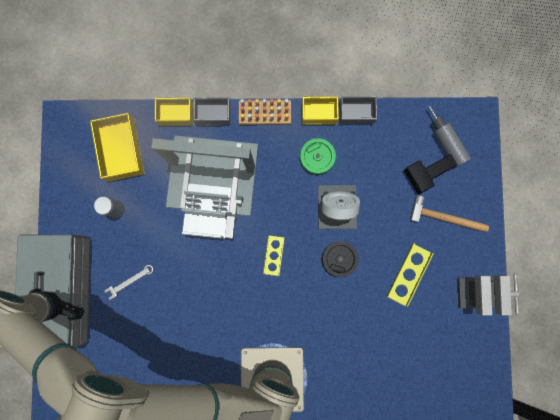

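```bash
python3 - <<'E'
import cv2,numpy as np
a=cv2.imread("pics/top0.png");b=cv2.imread("pics/side0.png")
def c(i,x,y,w,h,z):return cv2.resize(i[y:y+h,x:x+w],(w*z,h*z),interpolation=cv2.INTER_CUBIC)
cv2.imwrite("pics/c1.png",c(a,150,125,120,120,5))
cv2.imwrite("pics/c2.png",c(b,195,75,130,130,5)[:600])
cv2.imwrite("pics/c3.png",np.hstack([c(b,295,205,80,80,5),c(a,300,170,80,80,5)]))
E
```

```text
(no output)
```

View pics/c1.png

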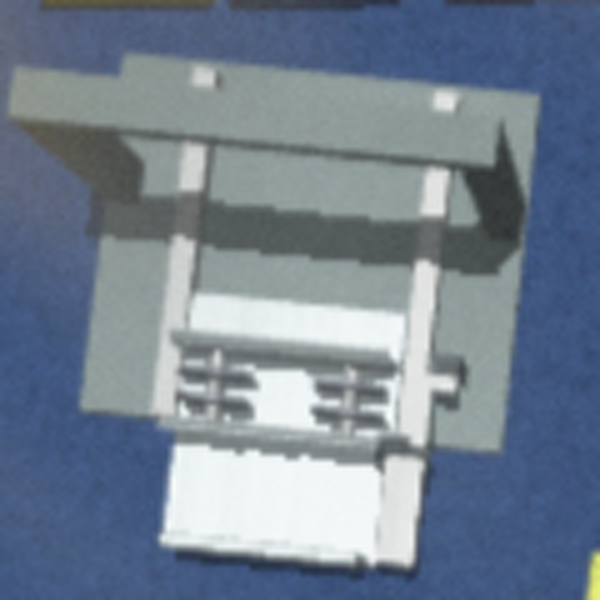

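View pics/c2.png

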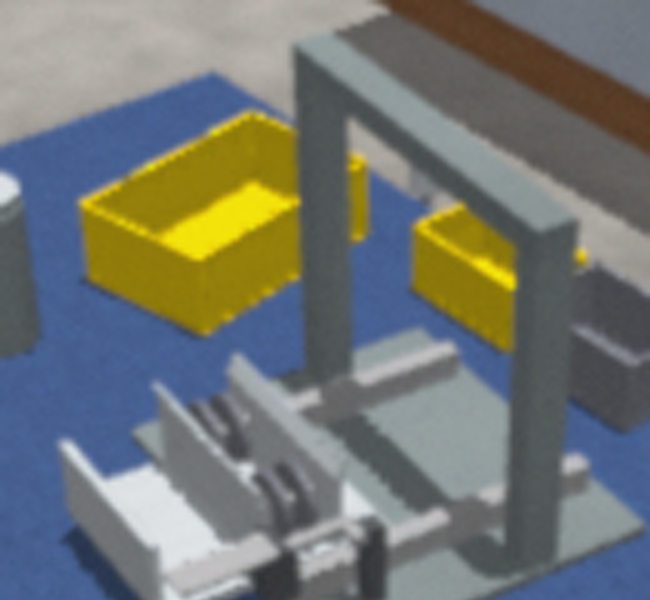

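View pics/c3.png

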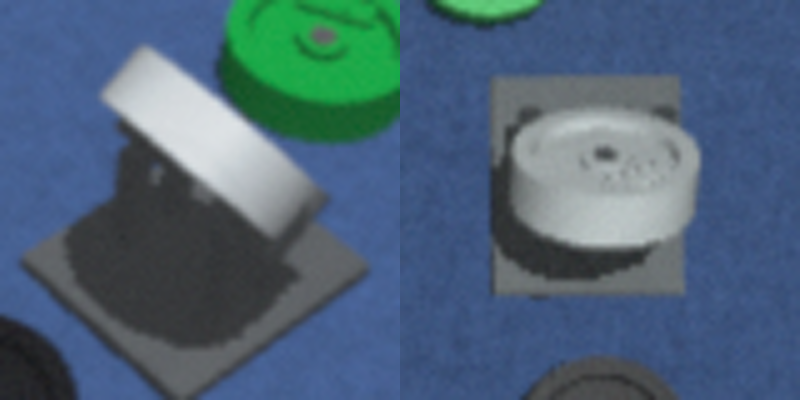

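```bash
cat >> h.py <<'E'
def bp(p,u,v,z):
    f=210/np.tan(np.radians(p["vertical_fov"]/2)); d=p["R"].T@np.array([(u-p["cx"])/f,(v-p["cy"])/f,1]); c=-p["R"].T@p["t"]
    return c+d*(z-c[2])/d[2]
def pr(p,X):
    f=210/np.tan(np.radians(p["vertical_fov"]/2)); q=p["R"]@np.array(X)+p["t"]; return np.array([p["cx"]+f*q[0]/q[2],p["cy"]+f*q[1]/q[2]])
E
python3 - <<'E'
from h import *
p=get_image("top")
def P(l,o,z):
    r=[bp(p,o[0]+(a+.5)/5-.5,o[1]+(b+.5)/5-.5,z) for a,b in l]; print(np.round(r,1).tolist()); 
    for i in range(len(r)):
        d=r[(i+1)%len(r)]-r[i]; print("  ang %.2f len %.1f"%(np.degrees(np.arctan2(d[1],d[0])),np.linalg.norm(d)))
    print(np.mean(r,0))
print("base");P([(125,53),(541,95),(502,452),(80,411)],(150,125),8)
print("bridge");P([(12,67),(500,120)],(150,125),250)
print("railR");P([(452,95),(412,567)],(150,125),40)
print("front");P([(162,542),(368,562)],(150,125),82)
print("cheeks");P([(170,335),(395,360)],(150,125),97)
print("rack");P([(490,76),(680,76),(684,296),(492,296)],(220,170),5)
E
```

```text
base
[[825.8, 331.5, 8.0], [794.1, 43.5, 8.0], [546.4, 71.0, 8.0], [576.8, 359.4, 8.0]]
  ang -96.30 len 289.8
  ang 173.67 len 249.2
  ang 83.98 len 290.0
  ang -6.38 len 250.6
[685.76036517 201.3548541    8.        ]
bridge
[[756.6, 345.5, 250.0], [722.4, 56.1, 250.0]]
  ang -96.73 len 291.4
  ang 83.27 len 291.4
[739.52480645 200.76879806 250.        ]
railR
[[787.0, 102.4, 40.0], [467.0, 129.1, 40.0]]
  ang 175.22 len 321.1
  ang -4.78 len 321.1
[627.0146511  115.72449411  40.        ]
front
[[482.8, 287.5, 82.0], [468.7, 153.5, 82.0]]
  ang -95.99 len 134.8
  ang 84.01 len 134.8
[475.75479596 220.47530983  82.        ]
cheeks
[[616.5, 280.7, 97.0], [599.0, 134.5, 97.0]]
  ang -96.83 len 147.2
  ang 83.17 len 147.2
[607.75137738 207.59452234  97.        ]
rack
[[649.1, -161.5, 5.0], [648.1, -292.3, 5.0], [496.5, -291.8, 5.0], [497.5, -160.7, 5.0]]
  ang -90.44 len 130.7
  ang 179.83 len 151.6
  ang 89.55 len 131.1
  ang -0.30 len 151.6
[ 572.79324316 -226.58161375    5.        ]
```

```bash
cat >> h.py <<'E'
def rot(yaw,tilt=0.0):
    # tool y down, tilted by tilt towards heading yaw; x ahead
    c,s=np.cos(tilt),np.sin(tilt); x=np.array([c,0,s]); y=np.array([s,0,-c]); z=np.cross(x,y)
    return Ro.from_euler('z',yaw)*Ro.from_matrix(np.array([x,y,z]).T)
def cur():
    s=ctrl.read_state(); return np.array(s["eef_pos"]),Ro.from_euler('xyz',s["tool_rot"]),s
def plan(wps,grip,vmax=35,start=None):
    """wps: list of (pos,Rot,[vmax])"""
    if start is None: p,R,_=cur()
    else: p,R=start
    rows=[]
    for w in wps:
        P,Q=np.array(w[0],float),w[1]; v=w[2] if len(w)>2 else vmax
        n=int(np.ceil(max(np.linalg.norm(P-p)/v,(R.inv()*Q).magnitude()/0.1,1)))
        for k in range(n):
            f=1/(n-k); d=np.round(R.inv().apply((P-p)*f)/50,2); r=np.round((R.inv()*Q).as_rotvec()*f/.12,2)
            rows.append(list(d)+list(r)+[grip]); p=p+R.apply(d*50); R=R*Ro.from_rotvec(r*.12)
    for i in range(0,len(rows),20): print("; ".join(" ".join("%g"%(x+0.) for x in r) for r in rows[i:i+20])); print('--')
    print(len(rows),"end",p.round(1)); return p,R
def st():
    p,R,s=cur(); print("t %.2f pos %s rpy %s F %s w %.1f q %s"%(s["clock"],p.round(1),np.round(s["tool_rot"],3),np.round(s["force"],1),s["width"],np.round(s["qpos"],2)))
E
python3 - <<'E'
from h import *
p=get_image("top")
print(bp(p,150+283/5,125+393/5,97))
st()
xr=np.array([np.sin(.611),0,-np.cos(.611)]); c=np.array([569,-226,110]); Q=rot(0,.611)
plan([((400,330,320),rot(.5)),((480,0,320),rot(0.1,.3)),(c-174*xr,Q)],1,45)
E
```

```text
[576.71059107 205.76295018  97.        ]
t 1.40 pos [279.7 586.8 231.3] rpy [-1.571  0.     1.126] F [-1.1 -0.1 -0.1] w 85.4 q [-1.19  0.63  0.04  1.52 -0.03  1.   -0.02]
-0.51 -0.25 -0.63 0 0.75 0 1; -0.46 -0.25 -0.67 0 0.74 0 1; -0.39 -0.25 -0.71 0 0.75 0 1; -0.33 -0.26 -0.74 0 0.74 0 1; -0.26 -0.25 -0.76 0 0.75 0 1; -0.2 -0.26 -0.79 0 0.74 0 1; -0.12 -0.25 -0.8 0 0.75 0 1; -0.22 0 -0.82 -0.06 0.41 -0.31 1; -0.18 0 -0.83 -0.06 0.41 -0.31 1; -0.14 0 -0.84 -0.06 0.41 -0.31 1; -0.1 0 -0.84 -0.06 0.41 -0.31 1; -0.05 0 -0.85 -0.07 0.42 -0.31 1; -0.01 0.01 -0.85 -0.06 0.41 -0.31 1; 0.03 0.01 -0.85 -0.07 0.42 -0.3 1; 0.07 0.03 -0.84 -0.06 0.41 -0.31 1; -0.17 0.18 -0.75 -0.06 0.13 -0.43 1; -0.17 0.18 -0.75 -0.06 0.12 -0.43 1; -0.17 0.17 -0.75 -0.06 0.13 -0.43 1; -0.17 0.17 -0.75 -0.06 0.12 -0.43 1; -0.17 0.17 -0.75 -0.07 0.13 -0.43 1
--
-0.16 0.17 -0.75 -0.06 0.12 -0.44 1
--
21 end [ 469.1 -226.2  252.3]
```

Request:
{"op": "step_arm", "data": {
  "moves": "-0.51 -0.25 -0.63 0 0.75 0 1; -0.46 -0.25 -0.67 0 0.74 0 1; -0.39 -0.25 -0.71 0 0.75 0 1; -0.33 -0.26 -0.74 0 0.74 0 1; -0.26 -0.25 -0.76 0 0.75 0 1; -0.2 -0.26 -0.79 0 0.74 0 1; -0.12 -0.25 -0.8 0 0.75 0 1; -0.22 0 -0.82 -0.06 0.41 -0.31 1; -0.18 0 -0.83 -0.06 0.41 -0.31 1; -0.14 0 -0.84 -0.06 0.41 -0.31 1; -0.1 0 -0.84 -0.06 0.41 -0.31 1; -0.05 0 -0.85 -0.07 0.42 -0.31 1; -0.01 0.01 -0.85 -0.06 0.41 -0.31 1; 0.03 0.01 -0.85 -0.07 0.42 -0.3 1; 0.07 0.03 -0.84 -0.06 0.41 -0.31 1; -0.17 0.18 -0.75 -0.06 0.13 -0.43 1; -0.17 0.18 -0.75 -0.06 0.12 -0.43 1; -0.17 0.17 -0.75 -0.06 0.13 -0.43 1; -0.17 0.17 -0.75 -0.06 0.12 -0.43 1; 0 0 0 0 0 0 1"
}}

```text
clock: 3.4
eef_pos: [473.9, -125.9, 282.0]
tool_rot: [-1.565, -0.47, 0.039]
force: [-0.6, 0.0, 0.0]
width: 85.5
```

```bash
python3 - <<'E'
from h import *
st()
xr=np.array([np.sin(.611),0,-np.cos(.611)]); c=np.array([569,-226,110]); Q=rot(0,.611)
s=plan([(c-174*xr,Q)],1,45)
p=get_image("side"); cv2.imwrite("pics/s1.png",p["color"])
q=get_image("top"); cv2.imwrite("pics/t1.png",q["color"])
cv2.imwrite("pics/c4.png",np.hstack([cv2.resize(i,(400,400),interpolation=2) for i in (p["color"][170:290,275:395],q["color"][150:250,290:390])]))
E
```

```text
t 3.40 pos [ 473.9 -125.9  282. ] rpy [-1.565 -0.47   0.039] F [-0.6  0.   0. ] w 85.5 q [ 0.07  0.18  0.3   2.28 -0.74  0.34  1.05]
-0.14 0.15 -0.67 -0.07 0.09 -0.39 1; -0.14 0.14 -0.66 -0.07 0.09 -0.39 1; -0.14 0.14 -0.67 -0.07 0.09 -0.4 1
--
3 end [ 469.  -226.   252.7]
```

View pics/s1.png

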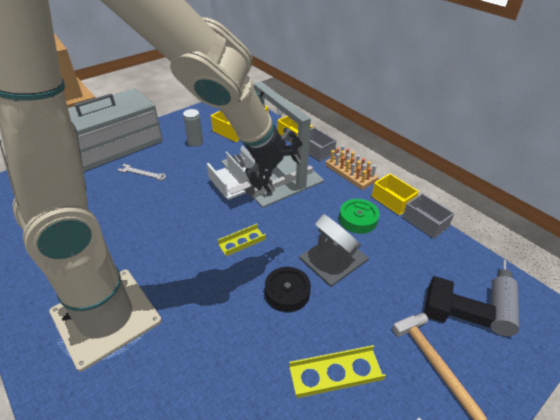

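View pics/c4.png

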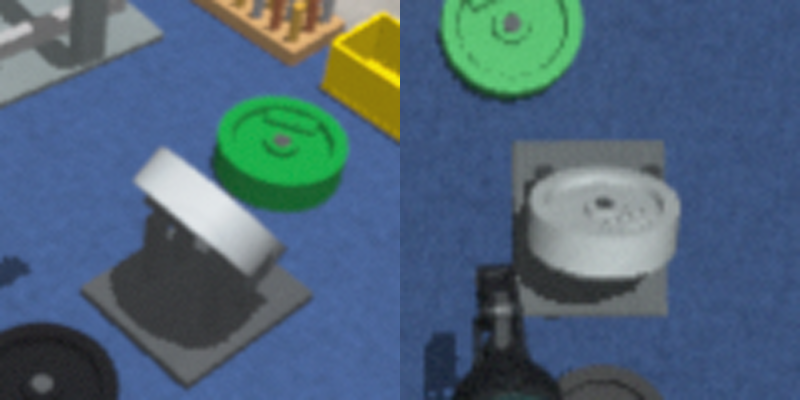

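```bash
python3 - <<'E'
from h import *
xr=np.array([np.sin(.611),0,-np.cos(.611)]); c=np.array([569,-226,110]); Q=rot(0,.611)
plan([(c-125*xr,Q)],1,20)
E
```

```text
-0.05 0.2 -0.3 -0.04 0.05 -0.17 1; -0.05 0.2 -0.3 -0.04 0.05 -0.17 1; -0.05 0.2 -0.3 -0.03 0.05 -0.17 1; -0.06 0.2 -0.3 -0.04 0.04 -0.17 1; -0.06 0.2 -0.3 -0.03 0.05 -0.17 1; -0.06 0.2 -0.3 -0.04 0.04 -0.16 1; -0.06 0.2 -0.3 -0.03 0.05 -0.17 1
--
7 end [ 497.1 -225.9  212.4]
```

Request:
{"op": "step_arm", "data": {
  "moves": "-0.05 0.2 -0.3 -0.04 0.05 -0.17 1; -0.05 0.2 -0.3 -0.04 0.05 -0.17 1; -0.05 0.2 -0.3 -0.03 0.05 -0.17 1; -0.06 0.2 -0.3 -0.04 0.04 -0.17 1; -0.06 0.2 -0.3 -0.03 0.05 -0.17 1; -0.06 0.2 -0.3 -0.04 0.04 -0.16 1; -0.06 0.2 -0.3 -0.03 0.05 -0.17 1; 0 0 0 0 0 0 1; 0 0 0 0 0 0 1"
}}

```text
clock: 4.4
eef_pos: [501.9, -232.9, 244.7]
tool_rot: [-1.545, -0.565, 0.007]
force: [0.8, 1.2, 0.3]
width: 85.6
```

```bash
python3 - <<'E'
from h import *
st()
xr=np.array([np.sin(.611),0,-np.cos(.611)]); c=np.array([569,-226,110]); Q=rot(0,.611)
plan([(c-70*xr,Q,20),(c-24*xr,Q,10)],1,20)
p=get_image("side"); q=get_image("top")
cv2.imwrite("pics/c5.png",np.hstack([cv2.resize(i,(400,400),interpolation=2) for i in (p["color"][170:290,275:395],q["color"][150:250,290:390])]))
E
```

```text
t 4.40 pos [ 501.9 -232.9  244.7] rpy [-1.545 -0.565  0.007] F [0.8 1.2 0.3] w 85.6 q [ 0.82  0.36 -0.3   2.22 -1.1   0.23  1.61]
-0.07 0.32 0.02 -0.05 0.01 -0.08 1; -0.08 0.32 0.02 -0.05 0.01 -0.08 1; -0.08 0.32 0.02 -0.05 0.01 -0.08 1; -0.09 0.32 0.03 -0.05 0.01 -0.07 1; -0.08 0.31 0.02 -0.04 0 -0.08 1; 0 0.18 0 0 0 0 1; 0 0.19 0 0 0 0 1; 0 0.18 0 0 0 0 1; 0 0.19 0 0 0 0 1; 0 0.18 0 0 0 0 1
--
10 end [ 555.4 -226.1  129.8]
```

View pics/c5.png

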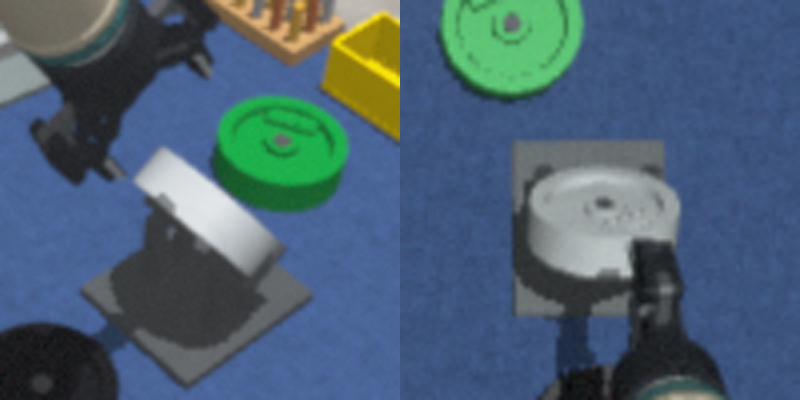

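Request:
{"op": "step_arm", "data": {
  "moves": "-0.07 0.32 0.02 -0.05 0.01 -0.08 1; -0.08 0.32 0.02 -0.05 0.01 -0.08 1; -0.08 0.32 0.02 -0.05 0.01 -0.08 1; 0 0 0 0 0 0 1"
}}

```text
clock: 4.9
eef_pos: [522.7, -243.8, 225.4]
tool_rot: [-1.534, -0.551, 0.001]
force: [-0.3, 0.3, 0.3]
width: 85.4
```

```bash
python3 - <<'E'
from h import *
st()
xr=np.array([np.sin(.611),0,-np.cos(.611)]); c=np.array([569,-226,110]); Q=rot(0,.611)
plan([(c-85*xr,Q,15),(c-24*xr,Q,10)],1,20)
E
```

```text
t 4.90 pos [ 522.7 -243.8  225.4] rpy [-1.534e+00 -5.510e-01  1.000e-03] F [-0.3  0.3  0.3] w 85.4 q [ 0.78  0.42 -0.27  2.17 -1.1   0.23  1.61]
-0.13 0.19 0.08 -0.08 0 -0.12 1; -0.13 0.19 0.08 -0.08 0 -0.13 1; -0.14 0.19 0.09 -0.08 0 -0.12 1; -0.14 0.18 0.09 -0.07 0 -0.13 1; 0 0.17 0 0 0 0 1; 0 0.17 0 0 0 0 1; 0 0.18 0 0 0 0 1; 0 0.17 0 0 0 0 1; 0 0.18 0 0 0 0 1; 0 0.17 0 0 0 0 1; 0 0.18 0 0 0 0 1
--
11 end [ 555.2 -225.9  129.6]
```

```bash
cat > kin.py <<'E'
from h import *
from scipy.optimize import least_squares
import itertools
def rz(a): return Ro.from_euler('z',a)
def ry(a): return Ro.from_euler('y',a)
# chain: z y z y z y z
def fk(q,th):
    sg,(d1,a,b,t,yb,yt,e1,e2,e3)=th
    p=np.array([0,0,d1]);R=Ro.from_euler('z',yb)
    R=R*rz(sg[0]*q[0])*ry(q[1]); p=p+R.apply([e1,0,a]); R=R*rz(sg[1]*q[2]); R=R*ry(q[3])
    p=p+R.apply([e2,0,b]); R=R*rz(sg[2]*q[4])*ry(q[5]); p=p+R.apply([e3,0,0]); R=R*rz(sg[3]*q[6]); p=p+R.apply([0,0,t])
    # tool: y along local z ; x = local x rotated
    R=R*rz(yt)*Ro.from_matrix(np.array([[1,0,0],[0,0,1],[0,-1,0]]).T)
    return p,R
D=[([-1.192,.628,.038,1.517,-.027,.996,-.02],[279.66,586.778,231.313],[-1.5708,0,1.126]),
([0.07,0.18,0.3,2.28,-0.74,0.34,1.05],[473.9,-125.9,282.0],[-1.565,-0.47,0.039]),
([0.82,0.36,-0.3,2.22,-1.1,0.23,1.61],[501.9,-232.9,244.7],[-1.545,-.565,.007])]
E
cat > fit.py <<'E'
from kin import *
import pickle
s=ctrl.read_state(); D.append((list(s["qpos"]),list(s["eef_pos"]),list(s["tool_rot"])))
best=None
for sg in itertools.product([1,-1],repeat=4):
  for yt in (0,1.57,3.14,-1.57):
    def f(x):
        r=[]
        for q,P,o in D:
            p,R=fk(q,(sg,x)); r+=list((p-P)/10)+list((R.inv()*Ro.from_euler('xyz',o)).as_rotvec()*20)
        return r+list(np.array(x[6:])/200)
    o=least_squares(f,[330,400,400,250,0,yt,0,0,0])
    if best is None or o.cost<best[0]: best=(o.cost,sg,o.x); print(o.cost,sg,o.x.round(3))
pickle.dump(best[1:],open("th.pkl","wb"))
for q,P,o in D:
    p,R=fk(q,best[1:]); print((p-P).round(1),(R.inv()*Ro.from_euler('xyz',o)).as_rotvec().round(3))
E
python3 fit.py
```

```text
1007.1285169519354 (1, 1, 1, 1) [ 2.605370e+02 -5.007890e+02 -1.143389e+03  1.477175e+03 -7.960000e-01
  1.828000e+00 -4.908580e+02 -1.120625e+03 -4.012950e+02]
564.7582757274537 (1, 1, 1, -1) [ 2.092100e+02 -4.850510e+02 -1.168011e+03  1.477374e+03 -8.160000e-01
 -7.670000e-01 -5.054700e+02 -1.140787e+03 -4.128190e+02]
564.7582757274391 (1, 1, 1, -1) [ 2.092100e+02 -4.850510e+02 -1.168011e+03  1.477374e+03 -8.160000e-01
 -7.670000e-01 -5.054700e+02 -1.140787e+03 -4.128190e+02]
141.31359821099406 (1, 1, -1, 1) [-1.883470e+02 -5.820350e+02 -1.320425e+03  1.067378e+03 -8.270000e-01
  3.490000e-01 -2.544200e+02 -1.291636e+03 -3.109390e+02]
141.3135982109497 (1, 1, -1, 1) [-1.883470e+02 -5.820350e+02 -1.320426e+03  1.067378e+03 -8.270000e-01
  3.490000e-01 -2.544200e+02 -1.291636e+03 -3.109390e+02]
141.3135982109443 (1, 1, -1, 1) [-1.883470e+02 -5.820350e+02 -1.320426e+03  1.067378e+03 -8.270000e-01
  3.490000e-01 -2.544200e+02 -1.291636e+03 -3.109390e+02]
141.31359821090226 (1, 1, -1, 1) [-1.883470e+02 -5.820350e+02 -1.320426e+03  1.067378e+03 -8.270000e-01
  3.490000e-01 -2.544200e+02 -1.291636e+03 -3.109390e+02]
0.429193175899425 (-1, -1, -1, -1) [ 3.76299e+02  5.37398e+02  3.92583e+02  3.50425e+02 -3.90000e-02
  3.10400e+00  6.24200e+00  1.49880e+01 -7.56800e+00]
[-2.1  1.2  0.1] [-0.    -0.001  0.001]
[ 0.2  0.1 -2. ] [ 0.021 -0.002 -0.007]
[-0.6 -1.7 -0.2] [ 0.026 -0.002 -0.004]
[0.3 1.3 2.1] [0.02  0.004 0.001]
```

```bash
cat > ik.py <<'E'
from kin import *
import pickle
th=pickle.load(open("th.pkl","rb"))
lo=np.array([-3.06,-.37,-1.25,.18,-1.1,.23,-2.94]);hi=np.array([3.06,2.12,1.32,2.47,4.24,1.98,2.94])
def ik(P,Q,q0,reg=0.02,m=0.08):
    def f(q):
        p,R=fk(q,th); return np.r_[(p-P)/5,(R.inv()*Q).as_rotvec()*50,reg*(q-q0)]
    o=least_squares(f,np.clip(q0,lo+m+.001,hi-m-.001),bounds=(lo+m,hi-m)); 
    return o.x,np.linalg.norm(o.fun[:6])
def graspQ(phi,flip=0):
    Q=rot(0,.611)
    Q=Q*Ro.from_rotvec([phi,0,0])   # turn about tool x = disc normal
    return Q*Ro.from_rotvec([0,np.pi*flip,0])
E
python3 - <<'E'
from ik import *
rng=np.random.default_rng(0)
xr=np.array([np.sin(.611),0,-np.cos(.611)]); c=np.array([569,-226,110])
for phi in (-.5,-.3,0,.3,.5):
    Q=graspQ(phi); y=Q.apply([0,1,0]); sols=[]
    for k in range(25):
        q,e=ik(c-24*y,Q,rng.uniform(lo,hi),1e-3)
        if e<.3:
            q2,e2=ik(c-24*y-120*xr,Q,q)
            if not any(np.abs(q-s[0]).max()<.3 for s in sols): sols.append((q,q2,e2))
    print(phi,y.round(2))
    for s in sols: print("  ",s[0].round(2),s[1].round(2),round(s[2],2))
E
```

```text
-0.5 [ 0.5  -0.48 -0.72]
   [ 0.83  1.13 -1.17  2.32  2.14  1.46 -1.76] [ 0.91  0.7  -1.17  2.39  1.85  1.13 -1.73] 2.63
   [-0.43  0.87  0.74  2.3   3.19  0.48  2.86] [-0.63  0.65  1.05  2.39  3.63  0.31  2.58] 2.03
   [ 0.13  0.72 -0.06  2.31  2.41  0.71 -2.43] [-0.33  0.47  0.6   2.39  2.64  0.31 -2.65] 2.23
   [ 0.54  0.82 -0.63  2.32  2.2   1.02 -2.08] [ 0.91  0.7  -1.17  2.39  1.85  1.13 -1.73] 2.63
   [-0.18  0.75  0.37  2.31  2.71  0.54 -2.84] [-0.33  0.47  0.6   2.39  2.64  0.31 -2.65] 2.23
   [-0.69  1.21  1.24  2.3   3.9   0.71  1.95] [-0.63  0.65  1.05  2.39  3.63  0.31  2.58] 2.03
-0.3 [ 0.55 -0.3  -0.78]
   [ 0.65  0.73 -0.53  2.31  2.47  0.66 -2.16] [ 0.57  0.37 -0.29  2.39  2.53  0.31 -2.25] 1.2
   [-0.41  0.93  0.99  2.31  3.92  0.74  2.29] [-0.16  0.42  0.63  2.39  3.74  0.31  2.75] 1.11
   [-0.12  0.73  0.53  2.31  3.49  0.52  2.86] [-0.16  0.42  0.63  2.39  3.74  0.31  2.75] 1.11
   [ 0.95  0.94 -1.01  2.31  2.22  0.96 -1.76] [ 1.16  0.62 -1.17  2.39  1.95  0.73 -1.6 ] 1.34
0 [ 0.57  0.   -0.82]
   [ 1.25  0.99 -1.1   2.21  2.09  0.53 -1.35] [ 1.43  0.67 -1.17  2.3   1.73  0.31 -1.12] 0.94
   [ 1.1   0.82 -0.82  2.21  2.42  0.31 -1.76] [ 1.43  0.67 -1.17  2.3   1.73  0.31 -1.12] 0.94
   [ 0.56  0.65 -0.06  2.21  3.99  0.37  2.78] [ 0.77  0.39 -0.21  2.36  4.16  0.31  2.66] 3.06
0.3 [ 0.55  0.3  -0.78]
   [ 1.42  1.13 -1.17  2.03  1.16  0.37 -0.23] [ 1.57  0.81 -1.17  2.12  0.34  0.35  0.45] 0.0
0.5 [ 0.5   0.48 -0.72]
   [ 1.18  0.91 -0.63  1.88 -0.6   0.52  1.46] [ 1.32  0.69 -0.66  1.98 -0.6   0.69  1.43] 0.0
   [ 0.91  0.82 -0.21  1.88 -1.02  0.74  1.8 ] [ 0.99  0.6  -0.16  1.98 -0.93  0.9   1.73] 0.0
```

```bash
python3 - <<'E'
from ik import *
xr=np.array([np.sin(.611),0,-np.cos(.611)]); c=np.array([569,-226,110])
Q=graspQ(.45);y=Q.apply([0,1,0]);q=ctrl.read_state()["qpos"]
for d in (110,60,0):
    q,e=ik(c-28*y-d*xr,Q,q); print(q.round(2),round(e,2))
plan([(c-28*y-110*xr,Q)],1,20)
E
```

```text
[ 1.04  0.59 -0.26  2.01 -0.92  0.79  1.7 ] 0.0
[ 1.    0.69 -0.28  1.98 -0.96  0.71  1.74] 0.0
[ 0.96  0.8  -0.3   1.92 -1.    0.63  1.79] 0.0
-0.12 -0.05 0.02 0.69 -0.02 -0.1 1; -0.11 -0.05 0.03 0.69 -0.02 -0.1 1; -0.12 -0.05 0.03 0.69 -0.03 -0.1 1; -0.11 -0.04 0.04 0.68 -0.02 -0.09 1; -0.12 -0.04 0.04 0.69 -0.03 -0.1 1
--
5 end [ 491.3 -238.3  220.5]
```

Request:
{"op": "step_arm", "data": {
  "moves": "-0.12 -0.05 0.02 0.69 -0.02 -0.1 1; -0.11 -0.05 0.03 0.69 -0.02 -0.1 1; -0.12 -0.05 0.03 0.69 -0.03 -0.1 1; -0.11 -0.04 0.04 0.68 -0.02 -0.09 1; -0.12 -0.04 0.04 0.69 -0.03 -0.1 1; 0 0 0 0 0 0 1; 0 0 0 0 0 0 1; 0 0 0 0 0 0 1"
}}

```text
clock: 5.7
eef_pos: [490.6, -236.9, 221.9]
tool_rot: [-1.122, -0.612, 0.002]
force: [-0.1, -0.2, -0.2]
width: 85.4
```

```bash
cat > g.py <<'E'
from ik import *
xr=np.array([np.sin(.611),0,-np.cos(.611)]); c=np.array([569,-226,110])
Q=graspQ(.45);y=Q.apply([0,1,0]); G=c-28*y
E
python3 - <<'E'
from g import *
st(); p,R,s=cur(); print("err",(p-(G-110*xr)).round(1),(R.inv()*Q).as_rotvec().round(3))
plan([(G-70*xr,Q,15),(G,Q,10)],1,20)
E
```

```text
t 5.70 pos [ 490.6 -236.9  221.9] rpy [-1.122 -0.612  0.002] F [-0.1 -0.2 -0.2] w 85.4 q [ 1.03  0.58 -0.28  2.03 -0.95  0.75  1.73]
err [-0.8  1.3  1.2] [0.    0.002 0.001]
0 0.24 -0.13 0 0.01 0 1; 0 0.25 -0.13 0 0 0 1; 0 0.24 -0.12 0 0.01 0 1; 0 0.16 -0.08 0 0 0 1; 0 0.16 -0.08 0 0 0 1; 0 0.16 -0.08 0 0 0 1; 0 0.16 -0.07 0 0 0 1; 0 0.16 -0.08 0 0 0 1; 0 0.16 -0.07 0 0 0 1; 0 0.15 -0.08 0 0 0 1; 0 0.16 -0.07 0 0 0 1
--
11 end [ 554.7 -238.   130.6]
```

Excellent, the pose is now tracked. Go down most of the way and look before gripping.

Request:
{"op": "step_arm", "data": {
  "moves": "0 0.24 -0.13 0 0.01 0 1; 0 0.25 -0.13 0 0 0 1; 0 0.24 -0.12 0 0.01 0 1; 0 0.16 -0.08 0 0 0 1; 0 0.16 -0.08 0 0 0 1; 0 0.16 -0.08 0 0 0 1; 0 0 0 0 0 0 1"
}}

```text
clock: 6.4
eef_pos: [529.5, -239.4, 164.8]
tool_rot: [-1.118, -0.61, -0.003]
force: [-0.6, -0.2, -1.2]
width: 85.7
```

```bash
python3 - <<'E'
from g import *
st()
p=get_image("side"); q=get_image("top")
cv2.imwrite("pics/c6.png",np.hstack([cv2.resize(i,(400,400),interpolation=2) for i in (p["color"][160:280,275:395],q["color"][150:250,290:390])]))
plan([(G,Q,10)],1,20)
E
```

```text
t 6.40 pos [ 529.5 -239.4  164.8] rpy [-1.118 -0.61  -0.003] F [-0.6 -0.2 -1.2] w 85.7 q [ 1.    0.71 -0.32  1.99 -1.01  0.64  1.79]
0 0.16 -0.07 0 0 0 1; 0 0.16 -0.07 0 0 0 1; 0 0.16 -0.07 0 -0.01 0 1; 0.01 0.16 -0.07 0 0 0 1; 0 0.15 -0.07 0 -0.01 0.01 1
--
5 end [ 554.4 -238.3  130.6]
```

View pics/c6.png

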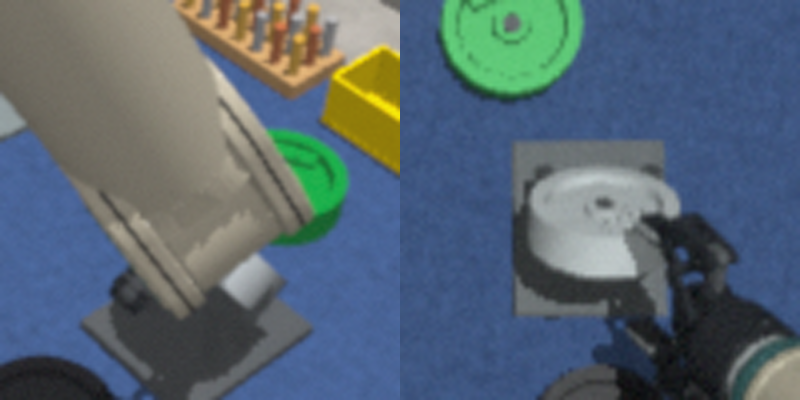

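Request:
{"op": "step_arm", "data": {
  "moves": "0 0.16 -0.07 0 0 0 1; 0 0.16 -0.07 0 0 0 1; 0 0.16 -0.07 0 -0.01 0 1; 0.01 0.16 -0.07 0 0 0 1; 0 0.15 -0.07 0 -0.01 0.01 1; 0 0 0 0 0 0 1"
}}

```text
clock: 7.1
eef_pos: [554.8, -237.8, 129.7]
tool_rot: [-1.12, -0.611, 0.001]
force: [0.1, 0.1, 0.7]
width: 85.3
```

```bash
python3 - <<'E'
from g import *
st()
q=get_image("top")
cv2.imwrite("pics/c7.png",cv2.resize(q["color"][150:250,290:390],(500,500),interpolation=2))
p,R,s=cur(); print(R.inv().apply(c-p).round(1))
E
```

```text
t 7.10 pos [ 554.8 -237.8  129.7] rpy [-1.12e+00 -6.11e-01  1.00e-03] F [0.1 0.1 0.7] w 85.3 q [ 0.99  0.79 -0.36  1.96 -1.03  0.57  1.81]
[ 0.3 27.6  0. ]
```

View pics/c7.png

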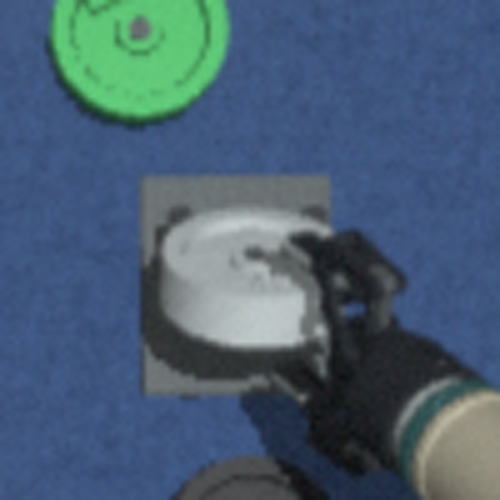

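Request:
{"op": "step_arm", "data": {
  "moves": "0 0 0 0 0 0 0.5; 0 0 0 0 0 0 0.5; 0 0 0 0 0 0 0.5; 0 0 0 0 0 0 0.4; 0 0 0 0 0 0 0.3; 0 0 0 0 0 0 0.1; 0 0 0 0 0 0 0; 0 0 0 0 0 0 0"
}}

```text
clock: 7.95
eef_pos: [554.2, -238.7, 131.0]
tool_rot: [-1.122, -0.611, 0.001]
force: [-4.4, -1.2, 5.2]
width: 35.3
```

```bash
python3 - <<'E'
from g import *
st(); q=cur()[2]["qpos"]
w=[(G-60*xr,Q),(G-130*xr,Q),((500,-150,320),rot(0,.4)*Ro.from_rotvec([.3,0,0])),((520,0,340),rot(-.05,.2)),((550,120,340),rot(-.11)),((579.5,214.5,280),rot(-.11)),((579.5,214.5,160),rot(-.11))]
for P,R in w:
    q,e=ik(np.array(P),R,q,.05); print(q.round(2),round(e,2))
plan([(G-130*xr,Q,15)],0,20)
E
```

```text
t 7.95 pos [ 554.2 -238.7  131. ] rpy [-1.122e+00 -6.110e-01  1.000e-03] F [-4.4 -1.2  5.2] w 35.3 q [ 0.99  0.79 -0.35  1.96 -1.03  0.57  1.81]
[ 1.02  0.69 -0.3   1.98 -0.94  0.7   1.73] 0.0
[ 1.07  0.55 -0.28  2.02 -0.89  0.81  1.68] 0.0
[ 0.73  0.28 -0.21  2.   -0.59  0.79  0.99] 0.0
[ 0.08  0.21 -0.16  1.92  0.07  0.82 -0.16] 0.0
[-0.13  0.39 -0.17  1.63  0.07  1.13 -0.43] 0.0
[-0.28  0.53 -0.17  1.56  0.1   1.06 -0.59] 0.0
[-0.3   0.67 -0.15  1.67  0.13  0.81 -0.61] 0.0
0 -0.26 0.13 0 0 0 0; 0 -0.26 0.13 0 0 0 0; 0 -0.26 0.12 0 0 0 0; 0 -0.26 0.13 0 0 0 0; 0 -0.26 0.12 0 0 0 0; 0 -0.26 0.13 0 0 0 0; 0 -0.26 0.12 0 0 0 0; 0 -0.25 0.13 0 0 0 0; 0 -0.26 0.12 0.01 0.01 0 0
--
9 end [ 479.9 -238.4  237.1]
```

Request:
{"op": "step_arm", "data": {
  "moves": "0 -0.2 0.1 0 0 0 0; 0 -0.26 0.13 0 0 0 0; 0 -0.26 0.12 0 0 0 0; 0 -0.26 0.13 0 0 0 0; 0 -0.26 0.12 0 0 0 0; 0 -0.26 0.13 0 0 0 0; 0 -0.26 0.12 0 0 0 0; 0 -0.25 0.13 0 0 0 0; 0 -0.26 0.12 0 0 0 0; 0 0 0 0 0 0 0"
}}

```text
clock: 8.95
eef_pos: [481.3, -238.9, 235.5]
tool_rot: [-1.124, -0.612, 0.002]
force: [0.1, -0.7, -6.6]
width: 35.2
```

```bash
python3 - <<'E'
from g import *
st()
q=get_image("top"); cv2.imwrite("pics/t2.png",q["color"])
plan([((500,-150,300),rot(0,.4)*Ro.from_rotvec([.3,0,0])),((520,0,330),rot(-.05,.2)),((555,120,330),rot(-.11)),((577,200,290),rot(-.11))],0,28)
E
```

```text
t 8.95 pos [ 481.3 -238.9  235.5] rpy [-1.124 -0.612  0.002] F [ 0.1 -0.7 -6.6] w 35.2 q [ 1.06  0.55 -0.29  2.03 -0.92  0.77  1.7 ]
0.26 0 0.49 -0.31 0.16 0.41 0; 0.25 -0.03 0.5 -0.3 0.16 0.41 0; 0.24 -0.07 0.5 -0.31 0.17 0.41 0; 0.23 -0.09 0.5 -0.3 0.16 0.41 0; 0.1 0.08 0.5 -0.44 0.11 0.27 0; 0.1 0.06 0.5 -0.44 0.11 0.26 0; 0.09 0.03 0.51 -0.43 0.11 0.27 0; 0.08 0 0.51 -0.44 0.11 0.26 0; 0.08 -0.04 0.5 -0.43 0.1 0.27 0; 0.07 -0.06 0.51 -0.44 0.11 0.26 0; 0.11 0.02 0.49 -0.01 0.1 0.33 0; 0.11 0.02 0.49 -0.01 0.1 0.34 0; 0.1 0.01 0.49 -0.01 0.1 0.33 0; 0.1 0.01 0.49 -0.01 0.1 0.34 0; 0.1 0.01 0.48 -0.01 0.1 0.33 0; 0.06 0.2 0.41 0 0 0 0; 0.07 0.2 0.41 0 0 0 0; 0.06 0.2 0.41 0 0 0 0; 0.07 0.2 0.41 0 0 0 0
--
19 end [577.2 199.9 289.8]
```

View pics/t2.png

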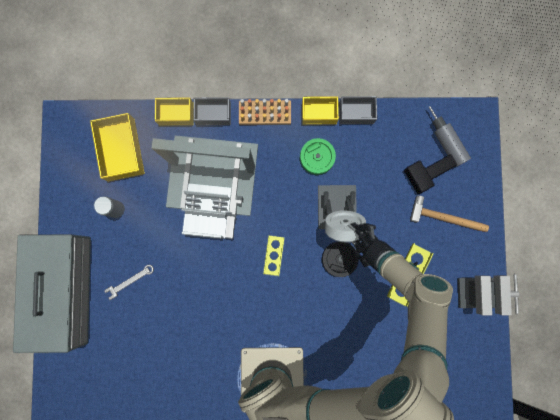

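Request:
{"op": "step_arm", "data": {
  "moves": "0.26 0 0.49 -0.31 0.16 0.41 0; 0.25 -0.03 0.5 -0.3 0.16 0.41 0; 0.24 -0.07 0.5 -0.31 0.17 0.41 0; 0.23 -0.09 0.5 -0.3 0.16 0.41 0; 0.1 0.08 0.5 -0.44 0.11 0.27 0; 0.1 0.06 0.5 -0.44 0.11 0.26 0; 0.09 0.03 0.51 -0.43 0.11 0.27 0; 0.08 0 0.51 -0.44 0.11 0.26 0; 0.08 -0.04 0.5 -0.43 0.1 0.27 0; 0.07 -0.06 0.51 -0.44 0.11 0.26 0; 0.11 0.02 0.49 -0.01 0.1 0.33 0; 0.11 0.02 0.49 -0.01 0.1 0.34 0; 0.1 0.01 0.49 -0.01 0.1 0.33 0; 0.1 0.01 0.49 -0.01 0.1 0.34 0; 0.1 0.01 0.48 -0.01 0.1 0.33 0; 0.06 0.2 0.41 0 0 0 0; 0.07 0.2 0.41 0 0 0 0; 0.06 0.2 0.41 0 0 0 0; 0 0 0 0 0 0 0; 0 0 0 0 0 0 0"
}}

```text
clock: 11.0
eef_pos: [569.8, 181.7, 298.1]
tool_rot: [-1.57, 0.006, -0.107]
force: [0.4, -0.3, -7.2]
width: 35.2
```

```bash
python3 - <<'E'
from g import *
st(); p,R,s=cur()
q=get_image("top"); cv2.imwrite("pics/t3.png",cv2.resize(q["color"][120:260,140:280],(560,560),interpolation=2))
a=get_image("side"); cv2.imwrite("pics/s3.png",cv2.resize(a["color"][70:220,190:340],(600,600),interpolation=2))
for im in (q,a):
  for t in ("pulley","pulley_heavy","cradle_mid"): print(t,[(np.round(d["position"]).tolist(),round(d["conf"],2)) for d in nets.place_of(im,t)[:4]])
print("expected centre",p+R.apply([0.3,27.6,0]))
E
```

```text
t 11.00 pos [569.8 181.7 298.1] rpy [-1.57   0.006 -0.107] F [ 0.4 -0.3 -7.2] w 35.2 q [-0.34  0.49 -0.01  1.58  0.    1.08 -0.47]
pulley [([396.0, -232.0, 17.0], 0.78), ([741.0, -163.0, 18.0], 0.69)]
pulley_heavy [([792.0, -148.0, 18.0], 0.87), ([484.0, 140.0, 64.0], 0.63), ([350.0, -212.0, 15.0], 0.56), ([570.0, 178.0, 312.0], 0.52)]
cradle_mid []
pulley [([396.0, -226.0, 13.0], 0.88), ([567.0, 184.0, 273.0], 0.8), ([750.0, -160.0, 19.0], 0.8)]
pulley_heavy [([568.0, 175.0, 312.0], 0.95), ([351.0, -214.0, 18.0], 0.86), ([788.0, -141.0, 18.0], 0.85)]
cradle_mid [([580.0, 219.0, 134.0], 0.9)]
expected centre [569.91856532 181.71020825 270.50926321]
```

View pics/t3.png

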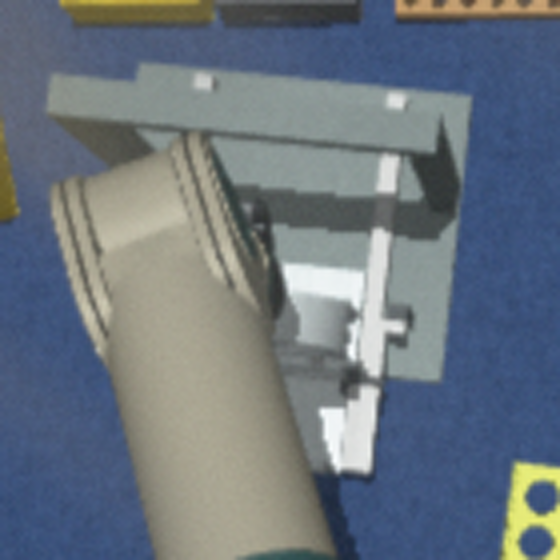

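View pics/s3.png

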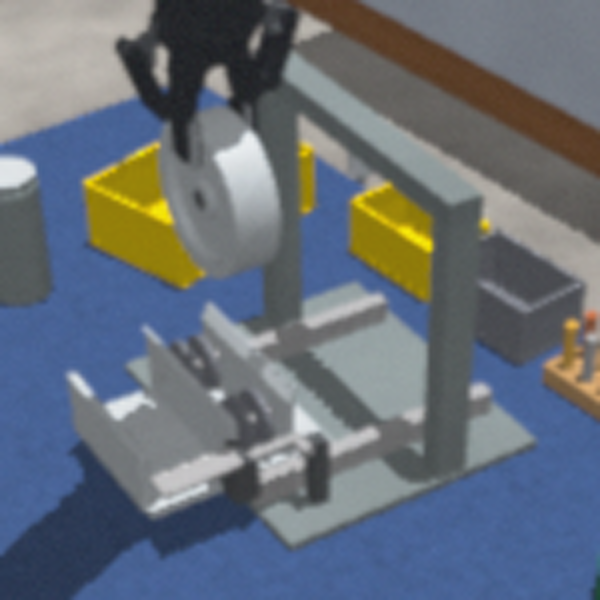

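```bash
python3 - <<'E'
from g import *
q=get_image("top"); a=get_image("side")
O=np.array([579.5,214.5,0]); yaw=-.110; ex=np.array([np.cos(yaw),np.sin(yaw),0]); ey=np.array([-ex[1],ex[0],0]); ez=np.array([0,0,1.])
out=[]
for im,fn,(x0,y0,w) in ((q,"pics/top0.png",(170,150,100)),(a,"pics/side0.png",(200,100,110))):
    z=6; I=cv2.imread(fn)[y0:y0+w,x0:x0+w]; I=cv2.resize(I,(w*z,w*z),interpolation=2)
    def T(X): u=pr(im,X); return tuple(int(round(v)) for v in ((u[0]-x0+.5)*z,(u[1]-y0+.5)*z))
    for dx in(-24,24): cv2.line(I,T(O+dx*ex-72*ey+97*ez),T(O+dx*ex+72*ey+97*ez),(0,0,255),1)
    for dx,dz in((-105,82),):
        cv2.line(I,T(O+dx*ex-65*ey+dz*ez),T(O+dx*ex+65*ey+dz*ez),(255,0,0),1)
    for dy in (-45,45): cv2.line(I,T(O-20*ex+dy*ey+97*ez-1*ez),T(O+20*ex+dy*ey+96*ez),(0,255,0),1)
    out.append(cv2.resize(I,(400,400)) if 0 else I[:600,:600])
cv2.imwrite("pics/o1.png",out[0]); cv2.imwrite("pics/o2.png",out[1])
p,R,s=cur(); C=p+R.apply([.3,27.6,0]); print(pr(a,C-18*ex), pr(a,C+60*ez-18*ex))
Q2=rot(-.11)*Ro.from_rotvec([.4,0,0]); y=Q2.apply([0,1,0]);print(y)
qq=s["qpos"]
for h in (60,0):
    qq,e=ik(O+[0,0,132+h]-27.6*y,Q2,qq,.05); print(qq.round(2),e)
E
```

```text
[238.75941185 119.11295226] [237.47230119 100.45222209]
[ 0.04274968  0.38706474 -0.92106099]
[ 0.03  0.58 -0.29  1.79 -0.35  0.71 -0.05] 0.00010397059086351069
[ 0.04  0.67 -0.3   1.83 -0.36  0.59 -0.  ] 1.5632201927812208e-05
```

View pics/o1.png

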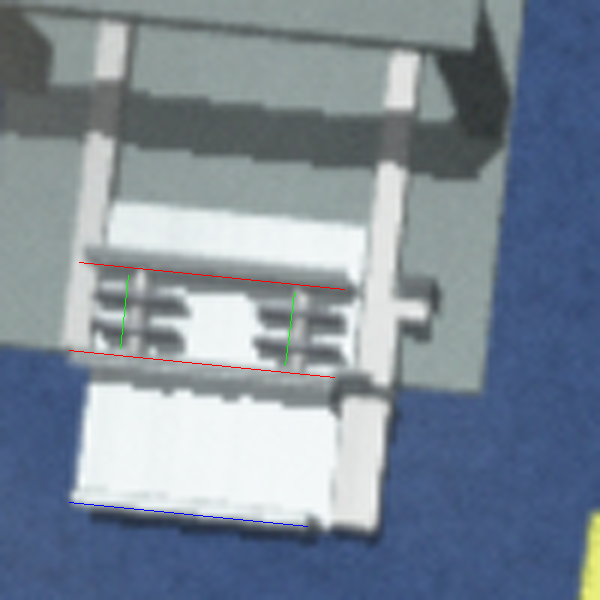

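View pics/o2.png

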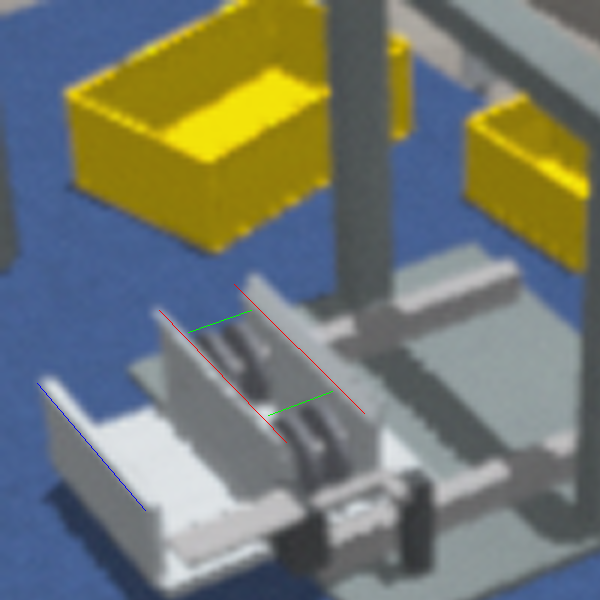

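```bash
python3 - <<'E'
from g import *
q=get_image("top"); a=get_image("side")
O=np.array([579.5,214.5,0]); yaw=-.110; ex=np.array([np.cos(yaw),np.sin(yaw),0]); ey=np.array([-ex[1],ex[0],0])
for n,u,v,z in (("Lroll",141,318,60),("Rroll",299,335,60),("plateL",74,501,82),("plateR",320,524,82)):
    X=bp(q,170+(u+.5)/6-.5,150+(v+.5)/6-.5,z); print(n,X.round(1),"along %.1f lat %.1f"%((X-O)@ex,(X-O)@ey))
for n,u,v,z in (("plateL",42,378,82),("plateR",160,512,82)):
    X=bp(a,200+(u+.5)/6-.5,100+(v+.5)/6-.5,z); print(n,X.round(1),"along %.1f lat %.1f"%((X-O)@ex,(X-O)@ey))
I=cv2.imread("pics/top0.png")[180:245,175:250]; cv2.imwrite("pics/z.png",cv2.resize(I,None,fx=10,fy=10,interpolation=cv2.INTER_CUBIC)[:600])
I=cv2.imread("pics/side0.png")[140:200,205:285]; cv2.imwrite("pics/z2.png",cv2.resize(I,None,fx=10,fy=10,interpolation=cv2.INTER_CUBIC))
E
```

```text
Lroll [584.6 256.2  60. ] along 0.5 lat 42.0
Rroll [574.5 168.9  60. ] along -0.0 lat -45.9
plateL [482.5 287.8  82. ] along -104.4 lat 62.2
plateR [469.  154.4  82. ] along -103.2 lat -71.9
plateL [487.2 292.5  82. ] along -100.3 lat 67.4
plateR [472.8 154.6  82. ] along -99.5 lat -71.2
```

View pics/z.png

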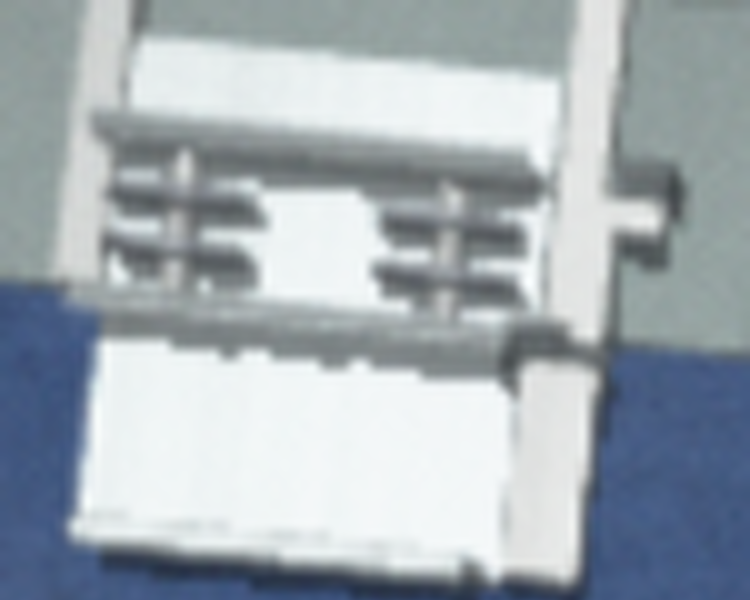

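View pics/z2.png

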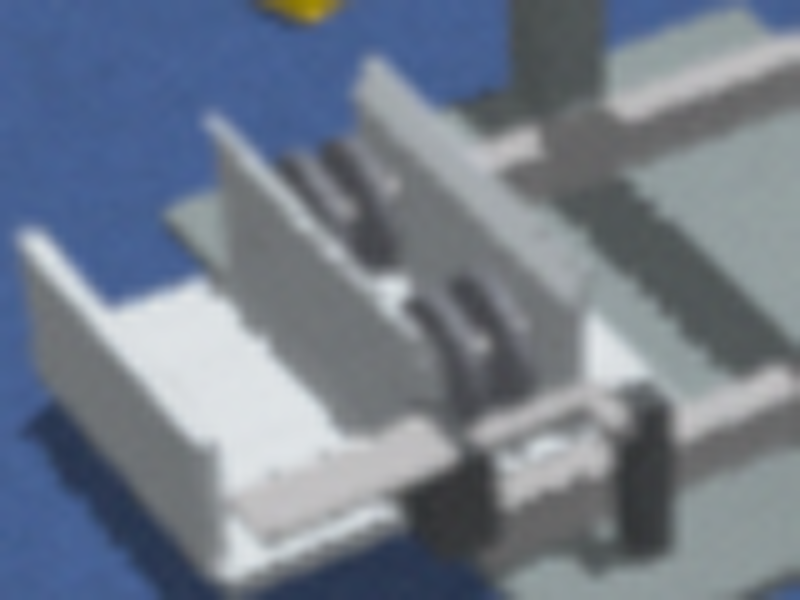

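```bash
cat > pl.py <<'E'
from g import *
O=np.array([579.2,212.2,0]); yaw=-.110; ex=np.array([np.cos(yaw),np.sin(yaw),0]); ey=np.array([-ex[1],ex[0],0]); ez=np.array([0,0,1.])
Q2=rot(yaw)*Ro.from_rotvec([.4,0,0]); y2=Q2.apply([0,1,0])
def H(h): return O+(132+h)*ez-27.6*y2-0.3*ex
E
python3 - <<'E'
from pl import *
plan([(H(110),Q2,20),(H(42),Q2,15)],0)
E
```

```text
0.02 0.16 0.11 0.83 0 0 0; 0.02 0.17 0.09 0.83 0 0 0; 0.02 0.18 0.07 0.83 0 0 0; 0.02 0.19 0.06 0.83 0 -0.01 0; 0 0.25 -0.11 0 0 0 0; 0 0.25 -0.11 0 0 0 0; 0 0.25 -0.1 0 0 0 0; 0 0.25 -0.11 0 0 0 0; 0 0.26 -0.1 0 0 0 0
--
9 end [577.8 201.7 199.2]
```

Request:
{"op": "step_arm", "data": {
  "moves": "0.02 0.16 0.11 0.83 0 0 0; 0.02 0.17 0.09 0.83 0 0 0; 0.02 0.18 0.07 0.83 0 0 0; 0.02 0.19 0.06 0.83 0 -0.01 0; 0 0.25 -0.11 0 0 0 0; 0 0.25 -0.11 0 0 0 0; 0 0.25 -0.1 0 0 0 0; 0 0.25 -0.11 0 0 0 0; 0 0.26 -0.1 0 0 0 0; 0 0 0 0 0 0 0; 0 0 0 0 0 0 0"
}}

```text
clock: 12.7
eef_pos: [577.9, 202.0, 199.0]
tool_rot: [-1.171, -0.0, -0.11]
force: [0.7, 0.1, -6.4]
width: 35.6
```

```bash
python3 - <<'E'
from pl import *
st(); p,R,s=cur(); print("err",(p-H(42)).round(1),(R.inv()*Q2).as_rotvec().round(3))
a=get_image("side"); cv2.imwrite("pics/s4.png",cv2.resize(a["color"][90:210,200:320],(600,600),interpolation=2))
q=get_image("top"); cv2.imwrite("pics/t4.png",cv2.resize(q["color"][150:250,160:260],(600,600),interpolation=2))
plan([(H(6),Q2,8)],0)
E
```

```text
t 12.70 pos [577.9 202.  199. ] rpy [-1.171 -0.    -0.11 ] F [ 0.7  0.1 -6.4] w 35.6 q [-0.    0.59 -0.25  1.81 -0.4   0.66 -0.01]
err [ 0.2  0.4 -0.4] [0. 0. 0.]
0 0.13 -0.06 0 0 0 0; 0 0.13 -0.06 0 0 0 0; -0.01 0.14 -0.06 0 0 0.01 0; 0 0.13 -0.06 0 0 0 0; -0.01 0.14 -0.06 0 0.01 0.01 0
--
5 end [577.5 201.5 163.2]
```

View pics/s4.png

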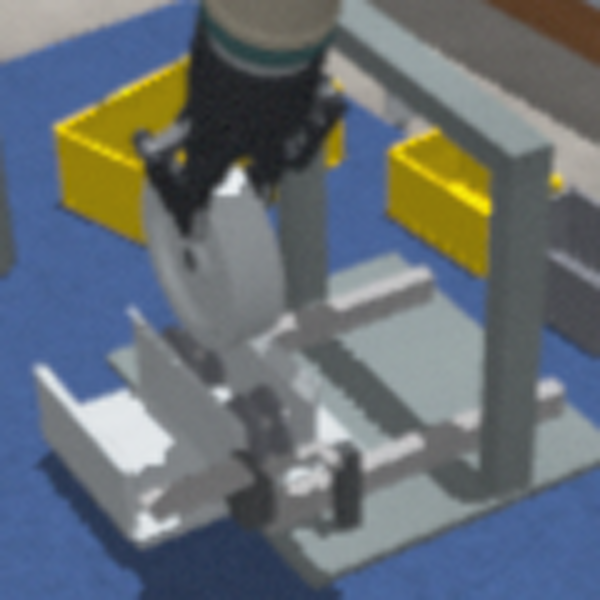

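View pics/t4.png

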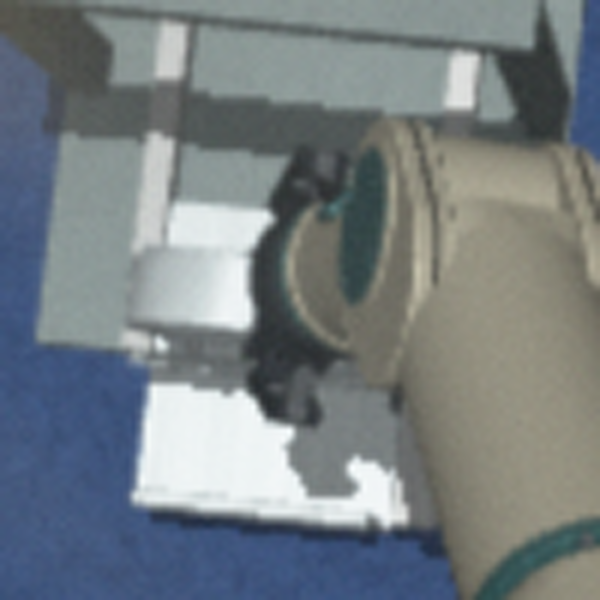

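```bash
python3 - <<'E'
from pl import *
p,R,s=cur(); C=p+R.apply([.3,27.6,0]); print(C)
q=get_image("top"); a=get_image("side"); n=R.apply([1,0,0]); u=R.apply([0,1,0]); w=R.apply([0,0,1])
t=np.linspace(0,2*np.pi,60)
o=[]
for im,(x0,y0,W) in ((q,(160,150,100)),(a,(200,90,100))):
    z=6; I=cv2.resize(im["color"][y0:y0+W,x0:x0+W],(W*z,W*z),interpolation=2)
    for d,col in ((-18,(0,0,255)),(18,(255,0,0))):
        pts=[((pr(im,C+d*n+60*(np.cos(k)*u+np.sin(k)*w))-[x0,y0]+.5)*z).astype(int) for k in t]
        cv2.polylines(I,[np.array(pts)],True,col,1)
    o.append(I)
cv2.imwrite("pics/o3.png",o[0][:500,:400]); cv2.imwrite("pics/o4.png",o[1])
E
```

```text
[580.04255049 212.7618659  174.45824052]
```

View pics/o3.png

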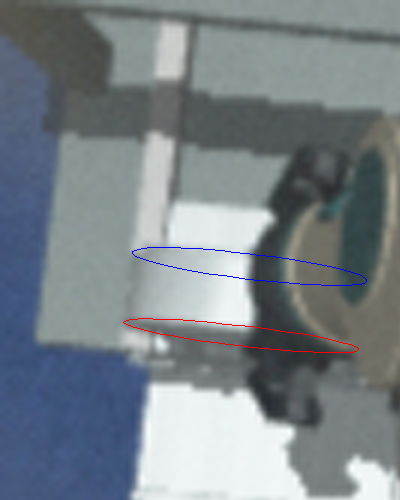

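View pics/o4.png

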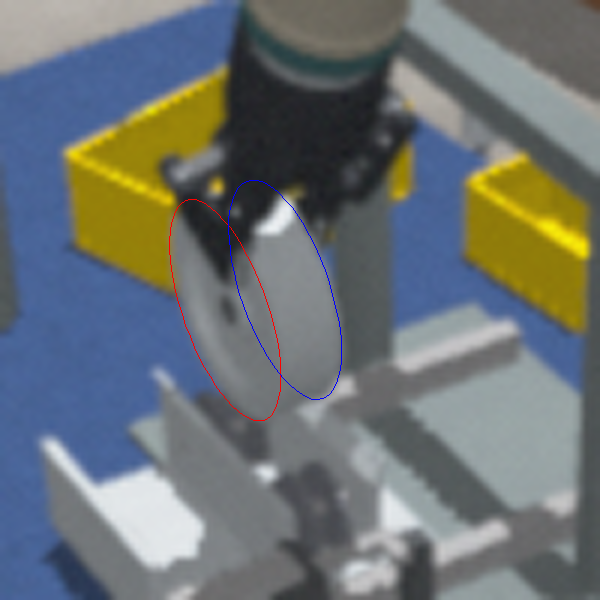

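Request:
{"op": "step_arm", "data": {
  "moves": "0 0.13 -0.06 0 0 0 0; 0 0.13 -0.06 0 0 0 0; -0.01 0.14 -0.06 0 0 0 0; 0 0.13 -0.06 0 0 0 0; 0 0.11 -0.05 0 0 0 0; 0 0 0 0 0 0 0"
}}

```text
clock: 13.5
eef_pos: [576.6, 200.6, 162.6]
tool_rot: [-1.171, 0.002, -0.11]
force: [0.4, -0.7, -7.4]
width: 35.4
```

```bash
python3 - <<'E'
from pl import *
st(); p,R,s=cur(); print("err",(p-H(6)).round(1))
a=get_image("side"); cv2.imwrite("pics/s5.png",cv2.resize(a["color"][90:210,200:320],(600,600),interpolation=2))
plan([(H(0),Q2,2)],0)
E
```

```text
t 13.50 pos [576.6 200.6 162.6] rpy [-1.171  0.002 -0.11 ] F [ 0.4 -0.7 -7.4] w 35.4 q [ 0.01  0.64 -0.27  1.84 -0.41  0.59  0.02]
err [-1.2 -0.9 -0.8]
0 0.04 -0.01 0 0 0 0; 0.01 0.04 -0.01 0 0 0 0; 0 0.03 -0.01 0 0 -0.01 0
--
3 end [577.5 201.5 157.7]
```

View pics/s5.png

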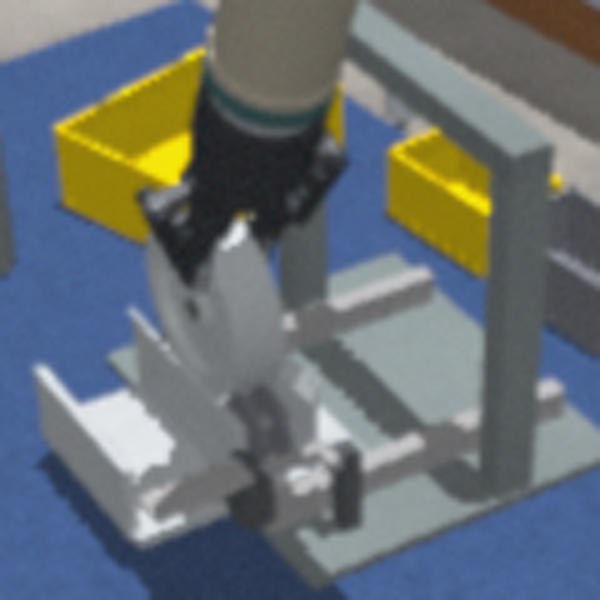

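Request:
{"op": "step_arm", "data": {
  "moves": "0.01 0.04 -0.01 0 0 0 0; 0.01 0.04 -0.01 0 0 0 0; 0 0 0 0 0 0 0"
}}

```text
clock: 13.85
eef_pos: [578.6, 201.8, 160.1]
tool_rot: [-1.17, -0.001, -0.11]
force: [0.6, 0.2, -6.5]
width: 35.3
```

Request:
{"op": "step_arm", "data": {
  "moves": "-0.01 0.04 -0.02 0 0 0 0; 0 0 0 0 0 0 0"
}}

```text
clock: 14.05
eef_pos: [578.6, 203.1, 158.9]
tool_rot: [-1.168, -0.002, -0.109]
force: [1.0, 3.6, -1.2]
width: 35.6
```

Request:
{"op": "step_arm", "data": {
  "moves": "0 0.02 -0.01 0 0 0 0; 0 0 0 0 0 0 0"
}}

```text
clock: 14.25
eef_pos: [578.7, 203.2, 158.7]
tool_rot: [-1.168, -0.003, -0.109]
force: [-0.9, 2.5, 5.7]
width: 35.0
```

Request:
{"op": "step_arm", "data": {
  "moves": "0 0 0 0 0 0 0.5; 0 0 0 0 0 0 0.7; 0 0 0 0 0 0 1; 0 0 0 0 0 0 1; 0 0 0 0 0 0 1; 0 -0.2 0 0 0 0 1; 0 -0.3 0 0 0 0 1; 0 -0.4 0 0 0 0 1; 0 -0.4 0 0 0 0 1; 0 -0.4 0 0 0 0 1; 0 -0.4 0 0 0 0 1; 0 0 0 0 0 0 1"
}}

```text
clock: 15.45
eef_pos: [575.2, 159.3, 256.3]
tool_rot: [-1.171, -0.006, -0.112]
force: [0.6, -0.0, 0.6]
width: 85.4
```

```bash
python3 - <<'E'
from pl import *
st()
a=get_image("side"); cv2.imwrite("pics/s6.png",cv2.resize(a["color"][90:210,200:320],(600,600),interpolation=2))
for im in (a,):
  for t in ("pulley","pulley_heavy","cradle_mid","release_pad","tray_front"): print(t,[(np.round(d["position"]).tolist(),round(d["conf"],2)) for d in nets.place_of(im,t)[:4]])
E
```

```text
t 15.45 pos [575.2 159.3 256.3] rpy [-1.171 -0.006 -0.112] F [ 0.6 -0.   0.6] w 85.4 q [ 0.07  0.51 -0.24  1.77 -0.38  0.8   0.01]
pulley [([399.0, -231.0, 13.0], 0.89), ([578.0, 215.0, 133.0], 0.71), ([750.0, -163.0, 22.0], 0.71)]
pulley_heavy [([787.0, -143.0, 20.0], 0.96), ([351.0, -213.0, 21.0], 0.57), ([575.0, 192.0, 89.0], 0.56)]
cradle_mid [([581.0, 217.0, 134.0], 0.89), ([532.0, -611.0, -2.0], 0.53)]
release_pad [([485.0, 136.0, 69.0], 0.47)]
tray_front [([476.0, 226.0, 59.0], 0.79), ([482.0, 137.0, 69.0], 0.28)]
```

View pics/s6.png

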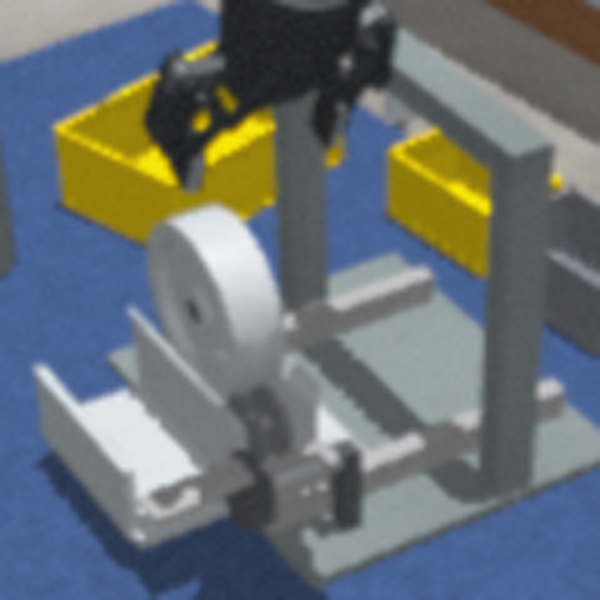

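```bash
python3 - <<'E'
from pl import *
q=get_image("top")
for u,v in ((503,583),(578,587),(520,350),(597,357)):
    X=bp(q,175+(u+.5)/10-.5,180+(v+.5)/10-.5,69); print(X.round(1),"along %.1f lat %.1f"%((X-O)@ex,(X-O)@ey))
PAD=np.array([484.5,137,69])
q0=cur()[2]["qpos"]
Qd=rot(yaw)
for P in (PAD+[0,0,150],PAD,PAD-[0,0,22],O-130*ex+[0,0,150],O-115*ex+[0,0,58],O+36*ex+[0,0,58]):
    q0,e=ik(P,Qd,q0,.05); print(q0.round(2),round(e,2))
plan([((500,110,290),Qd,25),(PAD+[0,0,120],Qd,25),(PAD+[0,0,25],Qd,25)],0)
E
```

```text
[466.5 149.6  69. ] along -105.2 lat -74.6
[465. 125.  69.] along -104.0 lat -99.2
[543.1 144.2  69. ] along -28.4 lat -71.6
[540.6 118.8  69. ] along -28.2 lat -97.0
[-0.3   0.44 -0.01  1.93  0.01  0.77 -0.43] 0.0
[-0.31  0.7  -0.01  2.03  0.01  0.42 -0.43] 0.0
[-0.31  0.74 -0.01  2.03  0.01  0.37 -0.44] 0.0
[-0.5   0.55 -0.    1.99  0.    0.61 -0.61] 0.0
[-0.49  0.73 -0.    1.99  0.    0.42 -0.6 ] 0.0
[-0.36  0.85 -0.01  1.62  0.02  0.67 -0.49] 0.0
-0.33 -0.29 -0.2 -0.83 0 0 0; -0.34 -0.26 -0.22 -0.83 0 0 0; -0.33 -0.24 -0.25 -0.84 0 -0.01 0; -0.34 -0.22 -0.28 -0.83 0 0 0; -0.07 0.4 0.1 0 0 0 0; -0.07 0.4 0.1 0 0 0 0; -0.07 0.41 0.1 0 0 0 0; -0.08 0.4 0.1 0 0 0 0; -0.07 0.41 0.11 0 0 0 0; 0 0.47 0 0 0 0 0; 0 0.48 0 0 0 0 0; 0 0.47 0 0 0 0 0; 0 0.48 0 0 0 0 0
--
13 end [484.6 137.2  93.9]
```

Request:
{"op": "step_arm", "data": {
  "moves": "-0.33 -0.29 -0.2 -0.83 0 0 0; -0.34 -0.26 -0.22 -0.83 0 0 0; -0.33 -0.24 -0.25 -0.84 0 -0.01 0; -0.34 -0.22 -0.28 -0.83 0 0 0; -0.07 0.4 0.1 0 0 0 0; -0.07 0.4 0.1 0 0 0 0; -0.07 0.41 0.1 0 0 0 0; -0.08 0.4 0.1 0 0 0 0; -0.07 0.41 0.11 0 0 0 0; 0 0.47 0 0 0 0 0; 0 0.4 0 0 0 0 0; 0 0 0 0 0 0 0; 0 0 0 0 0 0 0"
}}

```text
clock: 17.1
eef_pos: [485.2, 137.0, 146.0]
tool_rot: [-1.571, -0.001, -0.11]
force: [-0.1, -0.7, -0.1]
width: 0.2
```

```bash
python3 - <<'E'
from pl import *
st()
a=get_image("side"); cv2.imwrite("pics/s7.png",cv2.resize(a["color"][90:210,180:300],(600,600),interpolation=2))
for t in ("pulley","pulley_heavy"): print(t,[(np.round(d["position"]).tolist(),round(d["conf"],2)) for d in nets.place_of(a,t)[:4]])
PAD=O-87*ex-86*ey+[0,0,69]; print(PAD)
plan([(PAD+[0,0,25],rot(yaw),20),(PAD+[0,0,8],rot(yaw),10)],0)
E
```

```text
t 17.10 pos [485.2 137.  146. ] rpy [-1.571e+00 -1.000e-03 -1.100e-01] F [-0.1 -0.7 -0.1] w 0.2 q [-0.31  0.55 -0.03  2.    0.03  0.59 -0.47]
pulley [([578.0, 216.0, 135.0], 0.76), ([400.0, -232.0, 13.0], 0.72), ([746.0, -162.0, 20.0], 0.56), ([484.0, 135.0, 70.0], 0.22)]
pulley_heavy [([788.0, -143.0, 18.0], 0.94), ([577.0, 212.0, 84.0], 0.83), ([353.0, -219.0, 17.0], 0.65), ([409.0, -9.0, 1.0], 0.59)]
[483.28488561 136.27048775  69.        ]
-0.02 0.35 -0.01 0 0 0.01 0; -0.02 0.36 -0.01 -0.01 0 0.01 0; -0.02 0.35 0 0 0 0.01 0; 0 0.17 0 0 0 0 0; 0 0.17 0 0 0 0 0
--
5 end [483.1 136.5  77.1]
```

View pics/s7.png

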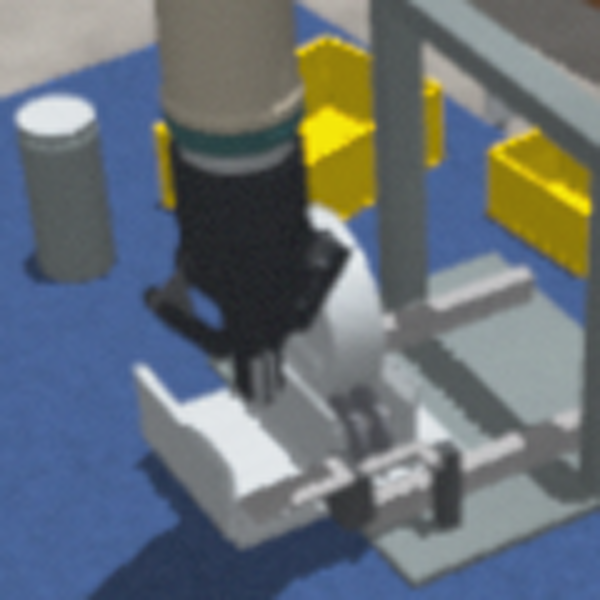

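Request:
{"op": "step_arm", "data": {
  "moves": "0 0 0 0 0 0 0; 0 0 0 0 0 0 0; 0 0 0 0 0 0 0; 0 0 0 0 0 0 0; 0 0 0 0 0 0 0; -0.02 0.35 -0.01 0 0 0.01 0; -0.02 0.36 -0.01 -0.01 0 0.01 0; -0.02 0.35 0 0 0 0 0; 0 0.17 0 0 0 0 0; 0 0.17 0 0 0 0 0; 0 0 0 0 0 0 0"
}}

```text
clock: 18.35
eef_pos: [481.9, 136.1, 75.4]
tool_rot: [-1.572, 0.002, -0.11]
force: [-0.5, 0.4, 0.7]
width: -0.3
```

Request:
{"op": "step_arm", "data": {
  "moves": "0 0.1 0 0 0 0 0; 0 0.1 0 0 0 0 0; 0 0.1 0 0 0 0 0; 0 0 0 0 0 0 0"
}}

```text
clock: 18.75
eef_pos: [482.5, 136.2, 60.9]
tool_rot: [-1.571, 0.0, -0.11]
force: [0.6, -0.0, 0.3]
width: -0.3
```

Request:
{"op": "step_arm", "data": {
  "moves": "0 0.08 0 0 0 0 0; 0 0.08 0 0 0 0 0; 0 0.04 0 0 0 0 0"
}}

```text
clock: 19.05
eef_pos: [482.5, 136.2, 50.9]
tool_rot: [-1.571, 0.0, -0.11]
force: [0.8, 0.2, 3.1]
width: 0.1
```

```bash
python3 - <<'E'
from pl import *
st()
a=get_image("side"); cv2.imwrite("pics/s8.png",cv2.resize(a["color"][100:200,200:300],(600,600),interpolation=2))
q=get_image("top"); cv2.imwrite("pics/t8.png",cv2.resize(q["color"][150:250,160:260],(600,600),interpolation=2))
E
```

```text
t 19.05 pos [482.5 136.2  50.9] rpy [-1.571  0.    -0.11 ] F [0.8 0.2 3.1] w 0.1 q [-0.32  0.71 -0.02  2.07  0.04  0.36 -0.48]
```

View pics/s8.png

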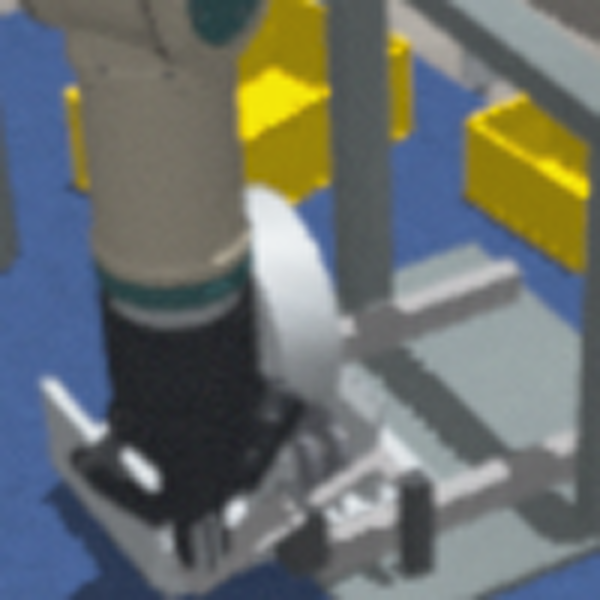

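View pics/t8.png

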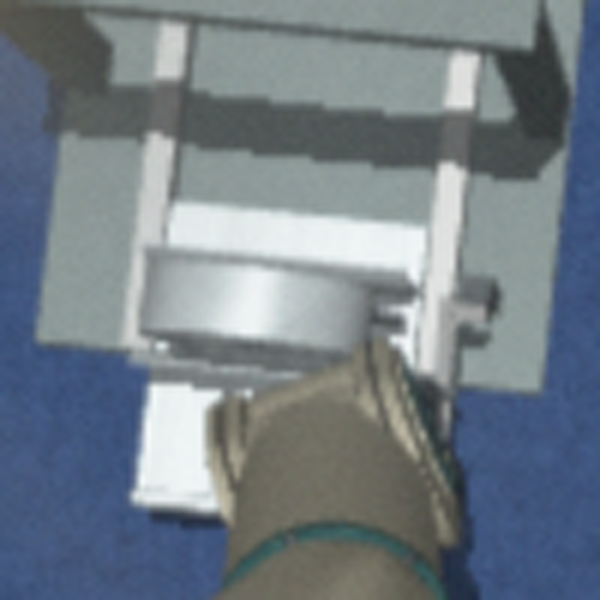

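Request:
{"op": "step_arm", "data": {
  "moves": "0 0.04 0 0 0 0 0; 0 0.02 0 0 0 0 0; 0 0 0 0 0 0 0"
}}

```text
clock: 19.45
eef_pos: [482.3, 136.1, 48.6]
tool_rot: [-1.572, 0.0, -0.11]
force: [-0.9, -1.5, 8.0]
width: -0.2
```

Request:
{"op": "step_arm", "data": {
  "moves": "0 0.02 0 0 0 0 0; 0 0 0 0 0 0 0"
}}

```text
clock: 19.65
eef_pos: [482.5, 136.1, 48.1]
tool_rot: [-1.571, -0.0, -0.11]
force: [-1.1, -0.4, 13.5]
width: 0.2
```

```bash
python3 - <<'E'
from pl import *
Qd=rot(yaw)
p,R,s=cur()
plan([(p+[0,0,90],Qd,25),(O-145*ex+[0,0,140],Qd,25),(O-145*ex+[0,0,57],Qd,25)],0)
E
```

```text
0 -0.45 0 0 0 0 0; 0 -0.45 0 0 0 0 0; 0 -0.45 0 0 0 0 0; 0 -0.45 0 0 0 0 0; -0.23 -0.01 0.34 0 0 0 0; -0.23 -0.01 0.35 0 0 0 0; -0.23 -0.01 0.34 0 0 0 0; -0.23 0 0.35 0 0 0 0; -0.23 -0.01 0.34 0 0 0 0; 0 0.42 0 0 0 0 0; 0 0.41 0 0 0 0 0; 0 0.42 0 0 0 0 0; 0 0.41 0 0 0 0 0
--
13 end [434.8 227.9  57.1]
```

Request:
{"op": "step_arm", "data": {
  "moves": "0 -0.45 0 0 0 0 0; 0 -0.45 0 0 0 0 0; 0 -0.45 0 0 0 0 0; 0 -0.45 0 0 0 0 0; -0.23 -0.01 0.34 0 0 0 0; -0.23 -0.01 0.35 0 0 0 0; -0.23 -0.01 0.34 0 0 0 0; -0.23 0 0.35 0 0 0 0; -0.23 -0.01 0.34 0 0 0 0; 0 0 0 0 0 0 0"
}}

```text
clock: 20.65
eef_pos: [432.6, 230.7, 138.9]
tool_rot: [-1.571, 0.003, -0.105]
force: [-0.3, 0.6, 0.9]
width: -0.2
```

```bash
python3 - <<'E'
from pl import *
st()
a=get_image("side"); cv2.imwrite("pics/s9.png",cv2.resize(a["color"][90:210,180:300],(600,600),interpolation=2))
for t in ("pulley","pulley_heavy","tray_front","release_pad"): print(t,[(np.round(d["position"]).tolist(),round(d["conf"],2)) for d in nets.place_of(a,t)[:4]])
plan([(O-145*ex+[0,0,57],rot(yaw),25),(O-120*ex+[0,0,57],rot(yaw),10)],0)
E
```

```text
t 20.65 pos [432.6 230.7 138.9] rpy [-1.571  0.003 -0.105] F [-0.3  0.6  0.9] w -0.2 q [-0.54  0.55 -0.01  2.04  0.01  0.55 -0.66]
pulley [([397.0, -230.0, 19.0], 0.58), ([578.0, 215.0, 132.0], 0.57), ([339.0, -470.0, -2.0], 0.36)]
pulley_heavy [([792.0, -142.0, 20.0], 0.8), ([353.0, -215.0, 15.0], 0.75), ([576.0, 210.0, 84.0], 0.68), ([579.0, 217.0, 133.0], 0.29)]
tray_front [([476.0, 224.0, 61.0], 0.79)]
release_pad [([487.0, 136.0, 52.0], 0.56)]
0 0.41 0.01 0 0 0 0; 0 0.41 0.01 0 -0.01 0 0; 0 0.41 0.01 0.01 0 0 0; 0 0.41 0 0 -0.01 -0.01 0; 0.17 0 0 0 0 0 0; 0.16 0 0 0 0 0 0; 0.17 0 0 0 0 0 0
--
7 end [460.  225.3  57. ]
```

View pics/s9.png

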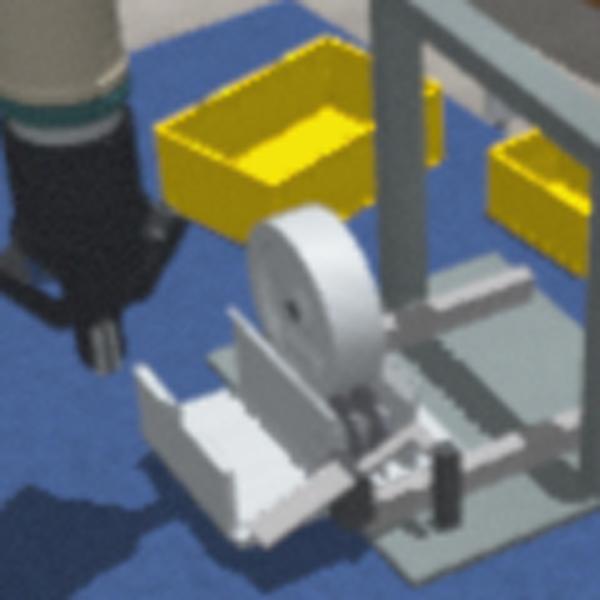

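Request:
{"op": "step_arm", "data": {
  "moves": "0 0.4 0.01 0 0 0 0; 0 0.4 0.01 0 0 0 0; 0 0.41 0.01 0 0 0 0; 0 0.4 0 0 0 0 0; 0.17 0 0 0 0 -0.01 0; 0.16 0 0 0 0 0 0; 0.17 0 0 0 0 0 0; 0 0 0 0 0 0 0"
}}

```text
clock: 21.7
eef_pos: [462.0, 226.5, 59.6]
tool_rot: [-1.57, -0.003, -0.112]
force: [-0.4, 0.8, 0.4]
width: -0.4
```

```bash
python3 - <<'E'
from pl import *
st(); p,R,s=cur(); d=p-O; print("along",d@ex,"lat",d@ey)
plan([(O-100*ex+[0,0,58],rot(yaw),3)],0)
E
```

```text
t 21.70 pos [462.  226.5  59.6] rpy [-1.57  -0.003 -0.112] F [-0.4  0.8  0.4] w -0.4 q [-0.5   0.71 -0.01  2.03  0.02  0.4  -0.64]
along -118.01433561605468 lat 1.367479321377943
0.05 0 0 0 0 0 0; 0.05 0.01 0 0 0 0 0; 0.05 0 -0.01 0 0 0.01 0; 0.05 0.01 0 0 0 0 0; 0.05 0 -0.01 0 -0.01 0.01 0; 0.06 0.01 0 0 0 0 0; 0.05 0 -0.01 -0.01 -0.01 0.01 0
--
7 end [479.8 223.   58.2]
```

Request:
{"op": "step_arm", "data": {
  "moves": "0.03 0 0 0 0 0 0; 0.03 0 0 0 0 0 0; 0.03 0 0 0 0 0 0; 0.03 0 0 0 0 0 0; 0.03 0 0 0 0 0 0; 0.04 0 0 0 0 0 0; 0.04 0 0 0 0 0 0; 0.05 0 0 0 0 0 0; 0.05 0 0 0 0 0 0; 0.05 0 0 0 0 0 0; 0.05 0 0 0 0 0 0; 0.05 0 0 0 0 0 0"
}}

```text
clock: 22.9
eef_pos: [483.6, 224.1, 58.6]
tool_rot: [-1.572, -0.0, -0.11]
force: [-2.5, 1.5, 1.4]
width: -0.0
```

```bash
python3 - <<'E'
from pl import *
st(); p,R,s=cur(); d=p-O; print("along",d@ex,"lat",d@ey)
a=get_image("side"); cv2.imwrite("pics/s10.png",cv2.resize(a["color"][90:210,200:320],(600,600),interpolation=2))
for t in ("pulley","pulley_heavy","tray_front","release_pad"): print(t,[(np.round(d["position"]).tolist(),round(d["conf"],2)) for d in nets.place_of(a,t)[:4]])
E
```

```text
t 22.90 pos [483.6 224.1  58.6] rpy [-1.572 -0.    -0.11 ] F [-2.5  1.5  1.4] w -0.0 q [-0.48  0.72 -0.02  1.98  0.03  0.44 -0.62]
along -96.28863777281543 lat 1.3393403662215932
pulley [([601.0, 215.0, 131.0], 0.9), ([749.0, -159.0, 20.0], 0.9), ([397.0, -229.0, 15.0], 0.81)]
pulley_heavy [([792.0, -144.0, 20.0], 0.81), ([353.0, -216.0, 18.0], 0.73), ([597.0, 210.0, 82.0], 0.62)]
tray_front [([501.0, 223.0, 60.0], 0.93), ([554.0, -229.0, 99.0], 0.52)]
release_pad [([576.0, 532.0, 2.0], 0.5)]
```

View pics/s10.png

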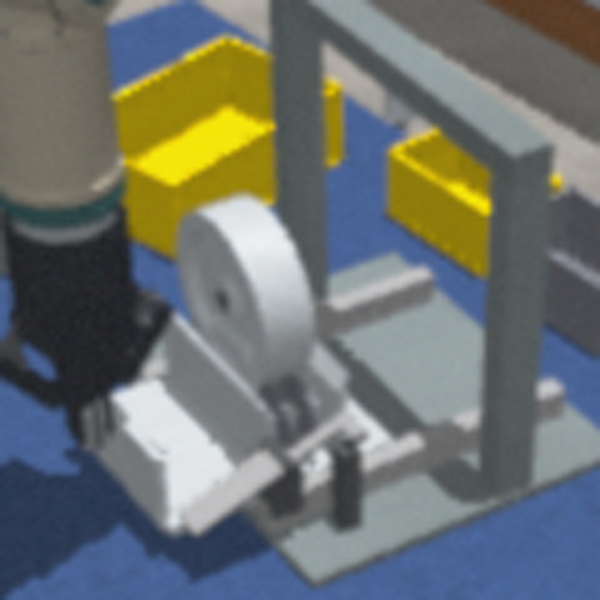

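Request:
{"op": "step_arm", "data": {
  "moves": "0.05 0 0 0 0 0 0; 0.05 0 0 0 0 0 0; 0.06 0 0 0 0 0 0; 0.06 0 0 0 0 0 0; 0.06 0 0 0 0 0 0; 0.06 0 0 0 0 0 0; 0.06 0 0 0 0 0 0; 0.06 0 0 0 0 0 0; 0.06 0 0 0 0 0 0; 0.06 0 0 0 0 0 0; 0.06 0 0 0 0 0 0; 0.06 0 0 0 0 0 0; 0.06 0 0 0 0 0 0; 0.06 0 0 0 0 0 0; 0.06 0 0 0 0 0 0; 0.06 0 0 0 0 0 0; 0.06 0 0 0 0 0 0; 0.06 0 0 0 0 0 0; 0.06 0 0 0 0 0 0; 0.06 0 0 0 0 0 0"
}}

```text
clock: 25.15
eef_pos: [542.3, 217.4, 58.6]
tool_rot: [-1.572, -0.0, -0.11]
force: [-3.6, -1.2, 1.6]
width: 0.1
```

```bash
python3 - <<'E'
from pl import *
st(); p,R,s=cur(); d=p-O; print("along",d@ex,"lat",d@ey)
plan([(O+20*ex+1*ey+[0,0,58],rot(yaw),2.5)],0)
E
```

```text
t 25.15 pos [542.3 217.4  58.6] rpy [-1.572 -0.    -0.11 ] F [-3.6 -1.2  1.6] w 0.1 q [-0.41  0.77 -0.02  1.84  0.03  0.53 -0.57]
along -37.277338198279246 lat 1.1451564713417033
0.05 0 0 0 0 0 0; 0.05 0 0 0 0 0 0; 0.05 0 0 0 0 0 0; 0.05 0 0 0 0 0 0; 0.05 0 0 0 0 0 0; 0.05 0 0 0 0 0 0; 0.05 0 0 0 0 0 0; 0.05 0 0 0 0 0 0; 0.05 0 0 0 0 0 0; 0.05 0 0 0 0 0 0; 0.05 0 0 0 0 0 0; 0.05 0 0 0 0 0 0; 0.05 0 0 0 0 0 0; 0.05 0 0 0 0 0 0; 0.05 0 0 0 0 0 0; 0.05 0 0 0 0 0 0; 0.05 0 0 0 0 0 0; 0.05 0 0 0 0 0 0; 0.05 0 0 0 0 0 0; 0.05 0 0 0 0 0 0
--
0.05 0 0 0 0 0 0; 0.05 0.01 0 0 0 0 0; 0.05 0 0 0.01 0 0 0
--
23 end [599.4 211.1  58.1]
```

Request:
{"op": "step_arm", "data": {
  "moves": "0.05 0 0 0 0 0 0; 0.06 0 0 0 0 0 0; 0.06 0 0 0 0 0 0; 0.06 0 0 0 0 0 0; 0.06 0 0 0 0 0 0; 0.06 0 0 0 0 0 0; 0.06 0 0 0 0 0 0; 0.06 0 0 0 0 0 0; 0.06 0 0 0 0 0 0; 0.06 0 0 0 0 0 0; 0.06 0 0 0 0 0 0; 0.06 0 0 0 0 0 0; 0.05 0 0 0 0 0 0; 0.05 0 0 0 0 0 0; 0.04 0 0 0 0 0 0; 0.04 0 0 0 0 0 0; 0.04 0 0 0 0 0 0; 0 0 0 0 0 0 0"
}}

```text
clock: 26.95
eef_pos: [589.0, 212.6, 58.7]
tool_rot: [-1.571, -0.001, -0.11]
force: [-1.5, -0.2, -0.0]
width: 0.2
```

```bash
python3 - <<'E'
from pl import *
st(); p,R,s=cur(); d=p-O; print("along",d@ex,"lat",d@ey)
a=get_image("side"); cv2.imwrite("pics/s11.png",cv2.resize(a["color"][70:210,200:340],(600,600),interpolation=2))
for t in ("pulley","pulley_heavy","tray_front","release_pad"): print(t,[(np.round(d["position"]).tolist(),round(d["conf"],2)) for d in nets.place_of(a,t)[:4]])
E
```

```text
t 26.95 pos [589.  212.6  58.7] rpy [-1.571e+00 -1.000e-03 -1.100e-01] F [-1.5 -0.2 -0. ] w 0.2 q [-0.37  0.81 -0.03  1.72  0.04  0.61 -0.54]
along 9.676260335306779 lat 1.457270981493005
pulley [([400.0, -229.0, 17.0], 0.94), ([706.0, 203.0, 135.0], 0.82), ([748.0, -165.0, 21.0], 0.76)]
pulley_heavy [([705.0, 201.0, 84.0], 0.82), ([790.0, -142.0, 18.0], 0.68), ([352.0, -215.0, 19.0], 0.64)]
tray_front [([601.0, 211.0, 62.0], 0.9), ([701.0, 197.0, 84.0], 0.52)]
release_pad [([612.0, 120.0, 54.0], 0.51)]
```

View pics/s11.png

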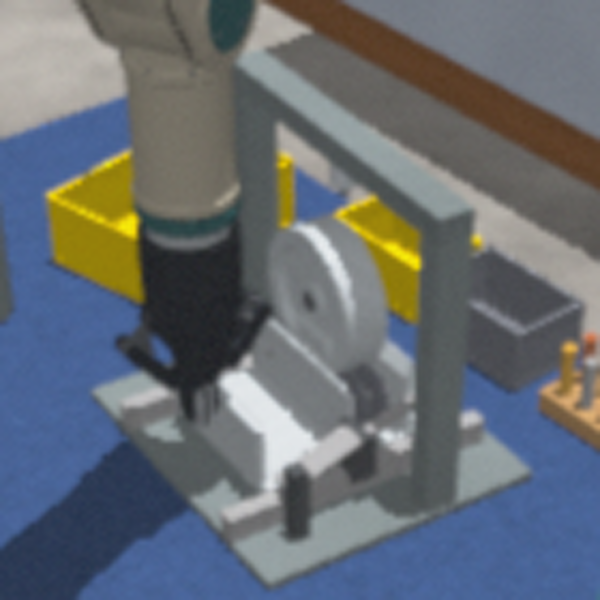

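Request:
{"op": "step_arm", "data": {
  "moves": "0.04 0 0 0 0 0 0; 0.04 0 0 0 0 0 0; 0.04 0 0 0 0 0 0; 0.04 0 0 0 0 0 0; 0.03 0 0 0 0 0 0; 0.02 0 0 0 0 0 0; 0.02 0 0 0 0 0 0"
}}

```text
clock: 27.9
eef_pos: [599.7, 211.5, 58.6]
tool_rot: [-1.571, -0.0, -0.11]
force: [-3.3, 2.9, 0.5]
width: -0.3
```

Request:
{"op": "step_arm", "data": {
  "moves": "0.02 0 0 0 0 0 0; 0.02 0 0 0 0 0 0"
}}

```text
clock: 28.1
eef_pos: [601.1, 211.4, 58.6]
tool_rot: [-1.572, 0.001, -0.11]
force: [-5.2, 2.8, 3.0]
width: -0.0
```

Request:
{"op": "step_arm", "data": {
  "moves": "0.02 0 0 0 0 0 0; 0.02 0 0 0 0 0 0"
}}

```text
clock: 28.3
eef_pos: [601.1, 211.3, 58.6]
tool_rot: [-1.572, 0.005, -0.109]
force: [-9.5, 2.3, 7.1]
width: 0.1
```

Request:
{"op": "step_arm", "data": {
  "moves": "0.02 0 0 0 0 0 0; 0.02 0 0 0 0 0 0"
}}

```text
clock: 28.5
eef_pos: [601.1, 211.3, 58.6]
tool_rot: [-1.573, 0.008, -0.109]
force: [-12.9, 2.8, 11.3]
width: 0.1
```

Request:
{"op": "step_arm", "data": {
  "moves": "-0.05 0 0 0 0 0 0; -0.1 0 0 0 0 0 0; -0.3 0 0 0 0 0 0; -0.4 0 0 0 0 0 0; -0.4 0 0 0 0 0 0; -0.4 -0.2 0 0 0 0 0; -0.4 -0.4 0 0 0 0 0; -0.3 -0.4 0 0 0 0 0; -0.3 -0.4 0 0 0 0 0; -0.2 -0.4 0 0 0 0 0; 0 0 0 0 0 0 0; 0 0 0 0 0 0 0; 0 0 0 0 0 0 0; 0 0 0 0 0 0 0; 0 0 0 0 0 0 0"
}}

```text
clock: 30.0
eef_pos: [464.1, 225.9, 147.8]
tool_rot: [-1.572, 0.0, -0.111]
force: [-0.7, 0.4, 0.3]
width: 0.2
```

```bash
python3 - <<'E'
from pl import *
st()
a=get_image("side"); q=get_image("top")
cv2.imwrite("pics/s12.png",cv2.resize(a["color"][70:210,200:340],(600,600),interpolation=2)); cv2.imwrite("pics/sf.png",a["color"]); cv2.imwrite("pics/tf.png",q["color"])
for im in (a,q):
  for t in ("pulley","pulley_heavy","tray_front","release_pad","rack","rib_small","rib_long","wrench","mallet","oil_can"): print(t,[(np.round(d["position"]).tolist(),round(d["conf"],2)) for d in nets.place_of(im,t)[:3]])
print("ideal",O+140*ex+132*ez)
E
```

```text
t 30.00 pos [464.1 225.9 147.8] rpy [-1.572  0.    -0.111] F [-0.7  0.4  0.3] w 0.2 q [-0.5   0.56 -0.02  1.97  0.02  0.61 -0.64]
pulley [([750.0, -160.0, 22.0], 0.68), ([399.0, -230.0, 17.0], 0.66), ([716.0, 202.0, 134.0], 0.63)]
pulley_heavy [([355.0, -217.0, 18.0], 0.87), ([714.0, 197.0, 85.0], 0.73), ([791.0, -147.0, 18.0], 0.6)]
tray_front [([613.0, 209.0, 60.0], 0.64)]
release_pad [([626.0, 123.0, 50.0], 0.63), ([552.0, -229.0, 101.0], 0.52)]
rack [([555.0, -227.0, 101.0], 0.56)]
rib_small [([412.0, -8.0, -2.0], 0.75)]
rib_long [([344.0, -470.0, -0.0], 0.84)]
wrench [([330.0, 482.0, -1.0], 0.78)]
mallet [([532.0, -610.0, -1.0], 0.74)]
oil_can [([571.0, 533.0, 1.0], 0.45)]
pulley [([718.0, 197.0, 131.0], 0.91), ([397.0, -231.0, 17.0], 0.8), ([740.0, -161.0, 21.0], 0.7)]
pulley_heavy [([350.0, -214.0, 15.0], 0.89), ([791.0, -144.0, 15.0], 0.78), ([718.0, 196.0, 86.0], 0.77)]
tray_front [([617.0, 213.0, 64.0], 0.89), ([623.0, 124.0, 48.0], 0.58)]
release_pad [([626.0, 123.0, 46.0], 0.6)]
rack []
rib_small [([411.0, -8.0, 1.0], 0.55)]
rib_long [([343.0, -463.0, 1.0], 0.64)]
wrench [([327.0, 480.0, 0.0], 0.63), ([556.0, -225.0, 99.0], 0.28)]
mallet [([534.0, -610.0, -2.0], 0.75)]
oil_can [([575.0, 530.0, 3.0], 0.65)]
ideal [718.35385371 196.83103788 132.        ]
```

View pics/s12.png

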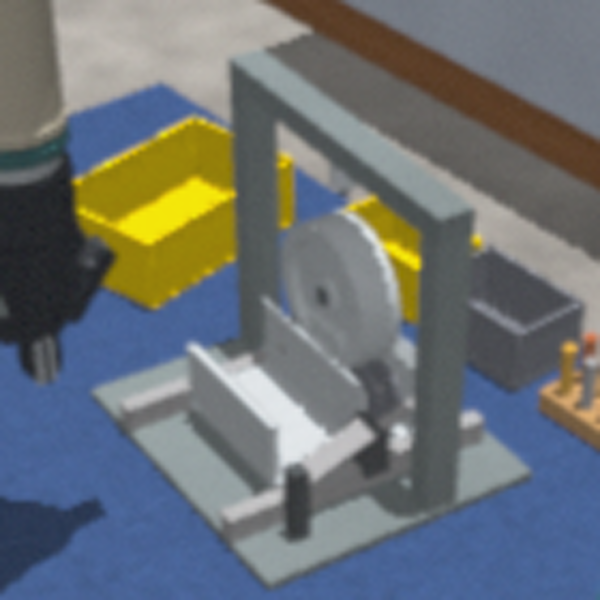

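View pics/tf.png

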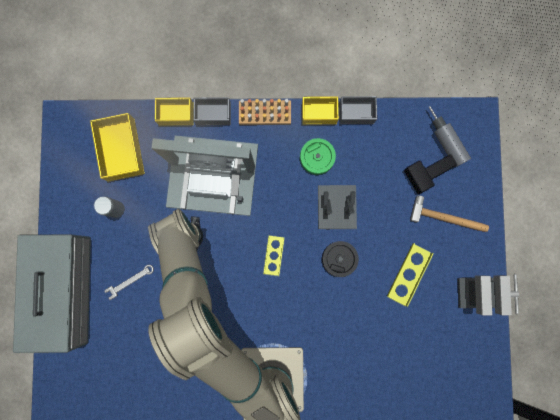

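```bash
python3 -c "
from h import *
print(ctrl.finish_job()); st()"
```

```text
the job is handed in; nothing more can be done
None
the job is handed in; nothing more can be done
```

The job is done and was handed in at about 30 s. The grey pulley is on the rollers heavy side down, the release lever is fully down, and the tray is home under the marking bridge.

**What I did**
- I took the bare-metal pulley from the rack. The green and black look-alikes were left alone.
- The straight-in grip along the slope ran two wrist joints onto their range limits. I gripped the pulley turned about 0.45 rad within the disc's own plane instead.
- I set it on the rollers, with the wrist force staying around 6 N at contact, let go and waited for it to settle. The networks put the heavy end at z ≈ 84 mm, directly under the centre.
- I pressed the lever until it stopped moving, at 13.5 N.
- I pushed the tray until it stopped moving, with the force rising to about 17 N, and then backed the arm clear.

**Last checks**
- **Pulley:** the networks put its centre at about (717, 200, 132), against an expected (718, 197, 132). The heavy end is at z ≈ 85, below it.
- **Tray:** its front is about 139 mm from where it started, against a full travel of 140 mm.
- **Lever:** the pad is at z ≈ 46 to 50, against about 49 when fully down.
- **Other things:** the networks put the rack and the five bystander items within their accuracy of where they were at the start. In the last top picture the network missed the rack, but the picture and the side camera both show it in place.

None of these checks failed. The camera estimates are only good to a few millimetres, so full travel of the lever and tray rests mainly on both stopping against a rising force.

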